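# Put the reagent bottles back in their trays

### The arm

A 7-joint arm with a two-finger parallel gripper is mounted at the origin on the work surface. World frame = base frame: x ahead of the robot, y to its left, z up, the work surface at z = 0. Lengths are in m, angles in rad, forces in N, time in s.
With the tool pointing down it reaches from about 0.425 to 0.925 m from the base axis. Payload 6.8 kg.
Tool frame: the origin (TCP) lies at the very end of the fingers, on their centre line; the grasp point (between the pads) lies 19 mm behind it; z points along the fingers, y is the direction in which the jaws open and shut (so a half turn about z gives the same grasp; the last joint's range is limited). The gripper opens to 85 mm and grips with 20 to 120 N. Pads are 22 mm wide; open, the fingers measure 114 mm over their backs; the gripper's body (76 mm by 85 mm) begins 54 mm behind the grasp point. The pads swing forward as they close: fully open they stand 13 mm farther back than shut.
Start: joints at [1.043, 0.477, 0.022, 1.555, -0.011, 1.109, -0.083], TCP at [0.275, -0.616, 0.231] pointing down, gripper open.
Joint ranges: [-2.96, 2.96], [-0.34, 2.1], [-1.41, 1.46], [0.24, 2.44], [-1.37, 4.51], [0.17, 1.92], [-2.96, 2.96]. Speed limits (rad/s): [2.39, 2.39, 3.14, 3.14, 3.14, 3.14, 3.14].

### API

Orientations are given as a rotation vector (axis times angle).
In Python, from bench import monitor, viewer, job gives the robot as it stands. The module is installed in compiled form; this text tells all that it offers.
- The arm moves only by the tool drive_tool, never from a script. Its argument "commands" is a list of rows, each an object with "linear": the shift along the tool's x, y, z in m, a list of three; "dr": the turn, a rotation vector about the tool's x, y, z in degrees, a list of three; "jaw": the closure, from 0 (fully open) to 1 (shut). A call has 1 to 8 rows; each row shifts and turns the pose as measured when the row begins, along the tool's axes as they then stand; what a row does not reach is not made up. A row lasts 1/8 s, in which the tool goes at most 62.5 mm and 10.7 degrees, less where a joint would pass 70% of its speed; a pose out of reach is approached as far as the arm can. A call is refused whole if a number of a shift passes 0.0625 or a number of a turn 10.7, either way. A call with a gripper value outside its range is refused whole. The fingers move at their own pace and stop on an object; "force" is the grip in N (left out, the last holds). Time passes only in rows, so rows that do not move let the fingers close. It gives the time, the measured TCP pose, the force and the opening at its end, in the units of the state.
- monitor.get_obs(): the state, without advancing time (a new reading comes with each control period).
- viewer.grab_frame(name): name is "scene" or "top"; returns the picture (384x512x3 uint8, red, green, blue); there is no depth.
- viewer.calibration(name): a dict with "K" (3x3 intrinsics, pixels), "k1" (the pictures are not rectified: a ray, as slopes to the right and down, at radius r is drawn at 1 + k1 r^2 times it, then the intrinsics apply), "R" (3x3) and "t" (3): a world point X has camera coordinates R X + t. Camera axes: x right, y down, z forward; pixel columns grow to the right and rows downward; lengths in m; the calibration is good to about 2 mm. A picture is of the moment at which its call begins. calibration takes no time and is no camera call.
- job.hand_in(): hands the job in, once; it reports no verdict.
The state is a dict: "clock": time; "joints": joint angles; "qvel": joint speeds; "tau": joint torques, N m; "tcp_pos": TCP position; "orientation": TCP orientation; "contact_force": force on the tool from outside, world axes, zero at the start; "moment": the same for the moment, N m; "grip_width": finger opening in m.
Only numpy, scipy, OpenCV 4.12 (cv2) and the standard library are available. Lean on these libraries where they do the work, as an engineer would, in place of code of your own. Each camera call takes 0.05 s, during which the arm holds its last target.

### The job

Clear the lab bench: stand both brown bottles in the black tray and both white bottles in the blue tray, in each tray the taller bottle in the bay farther from the robot and the shorter one in the bay nearer to it, and stand the red-lidded sample pot in the red tray. Set each one down upright on the floor of its bay, never tipping or dropping one, and leave the tip rack and the calculator where they are.

Things in the scene. Friction and masses are not known exactly. Their poses are not given: they have to be found in the camera images.
- amber_tall: tall brown (amber) bottle with a white label, round, 110 mm tall overall, body 46 mm diameter up to 66 mm, shoulder narrowing to a 29 mm neck at 79 mm, topped by a white screw cap of 34 mm diameter that fills the top 24 mm. Loose, upright, about 0.1 to 0.25 kg. Origin: centre of the underside; z is up along its axis; yaw means nothing.
- amber_short: short brown (amber) bottle with a white label, round, 80 mm tall overall, body 46 mm diameter up to 36 mm, shoulder narrowing to a 29 mm neck at 49 mm, topped by a yellow screw cap of 34 mm diameter that fills the top 24 mm. Loose, upright, about 0.06 to 0.16 kg. Origin: centre of the underside; z is up along its axis; yaw means nothing.
- white_tall: tall white plastic bottle with a yellow label, round, 110 mm tall overall, body 46 mm diameter up to 66 mm, shoulder narrowing to a 29 mm neck at 79 mm, topped by a blue screw cap of 34 mm diameter that fills the top 24 mm. Loose, upright, about 0.1 to 0.25 kg. Origin: centre of the underside; z is up along its axis; yaw means nothing.
- white_short: short white plastic bottle with a yellow label, round, 80 mm tall overall, body 46 mm diameter up to 36 mm, shoulder narrowing to a 29 mm neck at 49 mm, topped by a green screw cap of 34 mm diameter that fills the top 24 mm. Loose, upright, about 0.06 to 0.16 kg. Origin: centre of the underside; z is up along its axis; yaw means nothing.
- pot: small sample pot: pale round body (42 to 46 mm diameter, 40 mm high) under a wide red screw lid of 50 mm diameter that fills the top 22 mm; 62 mm tall overall. Loose, upright, 0.05 to 0.1 kg. Origin: centre of the underside; z is up along its axis; yaw means nothing.
- black_tray: low open black tray for the two brown bottles, fixed, 136 (x) by 70 (y) mm, 30 mm high, all walls and floor 4 mm thick. A divider makes two bays, 62 by 62 mm each, centred at x = +33 mm (farther from the robot) and x = -33 mm (nearer the robot), y = 0. Origin: centre of the underside; bay floor at z = 4 mm. Its x axis points away from the robot, turned by up to 0.2 rad.
- blue_tray: low open blue tray for the two white bottles, fixed, 136 (x) by 70 (y) mm, 30 mm high, all walls and floor 4 mm thick. A divider makes two bays, 62 by 62 mm each, centred at x = +33 mm (farther from the robot) and x = -33 mm (nearer the robot), y = 0. Origin: centre of the underside; bay floor at z = 4 mm. Its x axis points away from the robot, turned by up to 0.2 rad.
- red_tray: low open red plastic tray, fixed to the bench, 70 by 70 mm, 30 mm high, walls and floor 4 mm thick, one bay of 62 by 62 mm. Origin: centre of the underside; the bay's floor is at z = 4 mm. Its x axis points away from the robot, turned by up to 0.2 rad. For the sample pot.
- tip_rack: bystander: dark blue pipette-tip rack with rows of pink tips, 115 mm (x) by 76 mm (y), 50 mm high, loose. Origin: centre of the underside. Its x axis points away from the robot, turned by up to 0.2 rad. Stays where it is.
- calculator: bystander: dark grey pocket calculator lying flat, 118 mm (x) by 72 mm (y), 15 mm thick, loose. Origin: centre of the underside. Stays where it is.

How it is judged:
At the end, for the whole second after the job is handed in: Brown bottles in the black tray, white in the blue, tall ones in the far bays, short ones in the near bays, pot in the red tray: each within 12 mm of its bay's centre along each tray axis, underside within 5 mm of the bay floor, upright within 0.1 rad, released and at rest (x of amber_tall in the frame of black_tray between 0.021 and 0.045 m and y of amber_tall in the frame of black_tray between -0.012 and 0.012 m and z of amber_tall in the frame of black_tray between -0.002 and 0.009 m and angle between each of amber_tall, amber_short, white_tall, white_short, pot's own z axis and vertical below 0.1 rad and linear speed of each of amber_tall, amber_short, white_tall, white_short, pot below 0.02 m/s and angular speed of each of amber_tall, amber_short, white_tall, white_short, pot below 0.2 rad/s and x of amber_short in the frame of black_tray between -0.045 and -0.021 m and y of amber_short in the frame of black_tray between -0.012 and 0.012 m and z of amber_short in the frame of black_tray between -0.002 and 0.009 m and x of white_tall in the frame of blue_tray between 0.021 and 0.045 m and y of white_tall in the frame of blue_tray between -0.012 and 0.012 m and z of white_tall in the frame of blue_tray between -0.002 and 0.009 m and x of white_short in the frame of blue_tray between -0.045 and -0.021 m and y of white_short in the frame of blue_tray between -0.012 and 0.012 m and z of white_short in the frame of blue_tray between -0.002 and 0.009 m and x of pot in the frame of red_tray between -0.012 and 0.012 m and y of pot in the frame of red_tray between -0.012 and 0.012 m and z of pot in the frame of red_tray between -0.002 and 0.009 m); the robot touches nothing.
It fails at once if a bottle or the pot is tipped over (leans more than 35 degrees) (angle between any of amber_tall, amber_short, white_tall, white_short, pot's own z axis and vertical above 0.61 rad).
It fails at once if a bottle or the pot is dropped (falls freely by more than about 25 mm) ((linear speed of amber_tall above 0.7 m/s and contact force between amber_tall and the fingers below 0.05 N) or (linear speed of amber_short above 0.7 m/s and contact force between amber_short and the fingers below 0.05 N) or (linear speed of white_tall above 0.7 m/s and contact force between white_tall and the fingers below 0.05 N) or (linear speed of white_short above 0.7 m/s and contact force between white_short and the fingers below 0.05 N) or (linear speed of pot above 0.7 m/s and contact force between pot and the fingers below 0.05 N)).
It fails at once if the tip rack is moved more than 20 mm (distance of tip_rack from where it was at the start of the episode above 0.02 m).
It fails at once if the calculator is moved more than 20 mm (distance of calculator from where it was at the start of the episode above 0.02 m).
It also fails if it takes over 117 s, if anything falls off the work surface, if the arm or the gripper's body presses on something with over 40 N, if the wrist force passes 120 N, or if a joint passes its speed limit or range.

## Working session

There is one attempt and no reset: what is moved stays moved. The work goes in short steps, Python scripts to look and compute and a tool call to move; the robot and the scene stay as the last step left them, time stands still between calls to the robot, and variables do not carry over. Pictures are saved under pics/ and viewed, and the job is handed in when it is done.

Besides the shell and the picture viewer there is one more tool, called after "Request:" by a JSON object that holds its "name" and its "arguments". drive_tool: Moves the arm, as the interface text tells. Its arguments: {"type":"object","properties":{"commands":{"type":"array"},"force":{"type":"number"}},"required":["commands"]}

```bash
ls; mkdir -p pics
python3 - <<'E'
from bench import monitor, viewer, job
import cv2
print(monitor.get_obs())
for n in ("scene","top"):
    im=viewer.grab_frame(n); cv2.imwrite(f"pics/{n}0.png",im[:,:,::-1]); print(n,viewer.calibration(n))
E
```

```text
pics
{'clock': 0.0, 'joints': array([ 1.04286908,  0.47781112,  0.02233245,  1.55643537, -0.01148259,
        1.10929123, -0.08309365]), 'qvel': array([ 2.40853283e-04,  9.17656695e-04, -9.18954293e-04, -1.89396796e-04,
        3.82917687e-04,  1.09231353e-03,  8.04239055e-05]), 'tau': array([-1.11039011e-03, -5.96442211e+01,  1.60784908e+00, -2.81193978e+01,
        1.24910264e-02,  9.27687564e-03, -8.49998344e-06]), 'tcp_pos': array([ 0.27488135, -0.61585715,  0.23032498]), 'orientation': array([-3.07091511e+00, -6.54333055e-01,  8.18872099e-04]), 'contact_force': array([-0.71276607,  0.08950582, -0.08625651]), 'moment': array([-0.0089124 , -0.00349875,  0.02195277]), 'grip_width': 0.08567127940636307}
scene {'K': array([[402.14834067,   0.        , 252.98221813],
       [  0.        , 402.14834067, 192.81143103],
       [  0.        ,   0.        ,   1.        ]]), 'k1': -0.09795786927446494, 'R': array([[-0.19933898,  0.97991733, -0.00509924],
       [ 0.74020407,  0.14716141, -0.65608037],
       [-0.64215411, -0.13455687, -0.7546738 ]]), 't': array([ 0.10961107, -0.39156583,  1.28512293])}
top {'K': array([[442.10452645,   0.        , 254.96230046],
       [  0.        , 442.10452645, 184.22121003],
       [  0.        ,   0.        ,   1.        ]]), 'k1': 0.020749032086602462, 'R': array([[ 0.02053805, -0.99972272, -0.01151864],
       [-0.99503119, -0.01931631, -0.09767191],
       [ 0.09742233,  0.0134674 , -0.99515201]]), 't': array([-0.01467101,  0.5462727 ,  1.22670518])}
```

View pics/scene0.png

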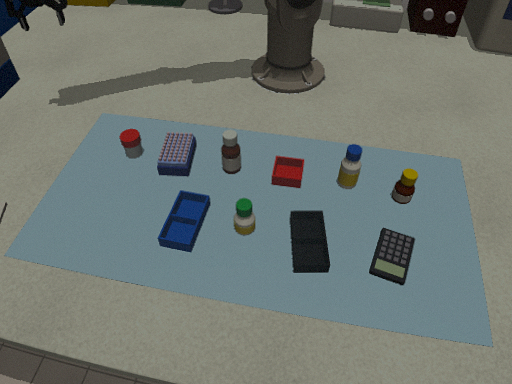

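View pics/top0.png

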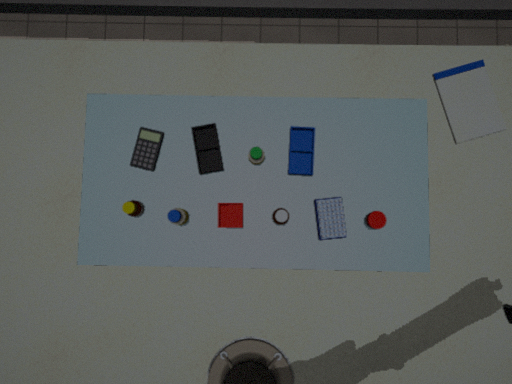

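The top view (far = up, +y = left) has the amber_short yellow cap at (132,208), the white_tall blue cap at (177,216) and the red tray at (231,215). The amber_tall white cap is at (281,215), the tip rack at (331,218) and the pot at (376,219). The black tray is at (208,149), the white_short green cap at (257,153), the blue tray at (302,151) and the calculator at (147,149). The scene view shows the same layout.

```bash
cat > h.py <<'E'
import numpy as np, cv2
from bench import monitor, viewer, job
C={n:viewer.calibration(n) for n in("scene","top")}
def ray(n,uv):
    c=C[n];K=c["K"];x=(uv[0]-K[0,2])/K[0,0];y=(uv[1]-K[1,2])/K[1,1]
    rd=np.hypot(x,y);r=rd
    for _ in range(20): r=rd/(1+c["k1"]*r*r)
    s=r/rd if rd>0 else 1
    d=c["R"].T@np.array([x*s,y*s,1]);o=-c["R"].T@c["t"]
    return o,d
def onz(n,uv,z):
    o,d=ray(n,uv);return o+d*(z-o[2])/d[2]
def proj(n,X):
    c=C[n];p=c["R"]@np.asarray(X,float)+c["t"];x=p[:2]/p[2];x=x*(1+c["k1"]*(x@x));return x*c["K"][0,0]+c["K"][:2,2]
def tri(u1,u2):
    (o1,d1),(o2,d2)=ray("scene",u1),ray("top",u2)
    d1=d1/np.linalg.norm(d1);d2=d2/np.linalg.norm(d2)
    s=np.linalg.lstsq(np.c_[d1,-d2],o2-o1,rcond=None)[0]
    a,b=o1+s[0]*d1,o2+s[1]*d2
    return (a+b)/2,np.linalg.norm(a-b)
def hsv(im): return cv2.cvtColor(im,cv2.COLOR_RGB2HSV)
def rng(h,lo,hi): return cv2.inRange(h,np.array(lo),np.array(hi))
def blob(m,near,R=40):
    # largest component whose pixels lie near a point
    mm=np.zeros_like(m);cv2.circle(mm,tuple(map(int,near)),R,255,-1);m=m&mm
    n,l,s,c=cv2.connectedComponentsWithStats(m)
    i=1+np.argmax(s[1:,4]);p=np.where(l==i)
    return (l==i).astype(np.uint8),s[i,4]
def hullc(m):
    p=np.argwhere(m)[:,::-1].astype(np.float32)
    hl=cv2.convexHull(p); M=cv2.moments(hl); return np.array([M["m10"]/M["m00"],M["m01"]/M["m00"]]),hl[:,0]
E
python3 - <<'E'
import cv2,numpy as np
for n in("scene","top"):
    im=cv2.imread(f"pics/{n}0.png");h=cv2.cvtColor(im,cv2.COLOR_BGR2HSV)
    P={"top":dict(yel=(132,208),blu=(177,215),red=(231,215),wht=(281,216),pot=(376,219),blk=(208,140),grn=(257,153),bt=(302,165),rack=(320,205),mat=(200,250),pk=(330,215)),
    "scene":dict(yel=(408,177),blu=(353,152),red=(285,180),wht=(229,137),pot=(130,136),blk=(308,225),grn=(243,205),bt=(175,235),mat=(100,200),rack=(175,168))}[n]
    for k,(u,v) in P.items(): print(n,k,h[v,u], end='; ')
    print()
E
```

```text
scene yel [ 27 255 138]; scene blu [110 201 109]; scene red [  4 146  70]; scene wht [ 45  18 140]; scene pot [  0 203 133]; scene blk [75 42 36]; scene grn [ 69 189 104]; scene bt [110 197 110]; scene mat [ 95  56 137]; scene rack [115 137  56]; 
top yel [ 29 248 105]; top blu [111 190  98]; top red [  2 238 107]; top wht [109  24 116]; top pot [  0 255 103]; top blk [70 59 26]; top grn [ 69 201  89]; top bt [109 214  99]; top rack [104  57 116]; top mat [ 99  30 112]; top pk [107  62 116];
```

```bash
cat > m.py <<'E'
from h import *
ims={n:cv2.cvtColor(cv2.imread(f"pics/{n}0.png"),cv2.COLOR_BGR2RGB) for n in("scene","top")}
caps=dict(amber_short=((20,150,60),(35,255,255),(408,177),(132,208),.068,20),white_tall=((100,140,40),(120,255,255),(353,152),(177,216),.098,14),
 white_short=((55,120,30),(80,255,255),(243,205),(257,153),.068,20),pot=((0,150,50),(8,255,255),(130,136),(376,219),.051,20))
vis={n:ims[n][:,:,::-1].copy() for n in ims}
for k,(lo,hi,us,ut,z,R) in caps.items():
    cs={}
    for n,u in(("scene",us),("top",ut)):
        m,a=blob(rng(hsv(ims[n]),lo,hi),u,R);cs[n],hl=hullc(m)
        cv2.polylines(vis[n],[hl.astype(int)],True,(255,0,255),1)
        print(k,n,cs[n].round(1),a,onz(n,cs[n],z).round(4), 'ext',np.ptp(hl,axis=0))
    print('   tri',*[np.round(x,4) for x in tri(cs["scene"],cs["top"])])
for k,lo,hi,us,ut,R,s in (("blue",(100,140,20),(122,255,255),(185,222),(302,151),45,1),("red",(0,100,15),(10,255,255),(288,171),(231,215),30,1),("black",(0,0,0),(180,255,70),(308,241),(208,149),42,1)):
    for n,u in(("scene",us),("top",ut)):
        m,a=blob(rng(hsv(ims[n]),lo,hi),u,R);c,hl=hullc(m)
        cv2.polylines(vis[n],[hl.astype(int)],True,(255,0,255),1)
        w=np.array([onz(n,p,.03)[:2] for p in hl],np.float32)
        r=cv2.minAreaRect(w)
        print(k,n,'c15',onz(n,c,.015).round(4),'rect@30',np.round(r[0],4),np.round(r[1],4),round(r[2],1))
for n in vis: 
    v=vis[n]; v=v[90:280,0:512] if n=="scene" else v[80:280,60:450]
    cv2.imwrite(f"pics/m_{n}.png",cv2.resize(v,None,fx=1.56 if n=="scene" else 2,fy=1.56 if n=="scene" else 2,interpolation=cv2.INTER_NEAREST))
E
python3 m.py
```

```text
amber_short scene [409.1 176.7] 195 [0.4728 0.3405 0.068 ] ext [15. 16.]
amber_short top [128.5 207.3] 115 [0.4724 0.3396 0.068 ] ext [11. 11.]
   tri [0.4725 0.3402 0.0675] 0.0009
white_tall scene [353.5 152.3] 185 [0.4517 0.21   0.098 ] ext [15. 15.]
white_tall top [174.  215.5] 125 [0.4517 0.2087 0.098 ] ext [12. 11.]
   tri [0.4517 0.2094 0.0978] 0.0013
white_short scene [243.7 207.1] 240 [ 0.6297 -0.003   0.068 ] ext [15. 18.]
white_short top [255.9 152.5] 111 [ 0.6304 -0.005   0.068 ] ext [10. 11.]
   tri [ 0.6301 -0.004   0.0682] 0.002
pot scene [129.3 136.9] 188 [ 0.4509 -0.3383  0.051 ] ext [18. 17.]
pot top [376.3 219.5] 218 [ 0.4532 -0.3392  0.051 ] ext [17. 17.]
   tri [ 0.4529 -0.3379  0.0529] 0.0016
blue scene c15 [ 0.6515 -0.1329  0.015 ] rect@30 [ 0.6567 -0.128 ] [0.0779 0.1515] 88.0
blue top c15 [ 0.6479 -0.1343  0.015 ] rect@30 [ 0.6459 -0.133 ] [0.0689 0.1368] 88.0
red scene c15 [0.4594 0.0665 0.015 ] rect@30 [0.4724 0.0674] [0.0941 0.0683] 1.1
red top c15 [0.4585 0.0653 0.015 ] rect@30 [0.458  0.0646] [0.0675 0.0676] 1.3
black scene c15 [0.6533 0.1396 0.015 ] rect@30 [0.658  0.1385] [0.1505 0.0728] 11.0
black top c15 [0.6483 0.1365 0.015 ] rect@30 [0.6462 0.1349] [0.1405 0.071 ] 11.5
```

View pics/m_scene.png

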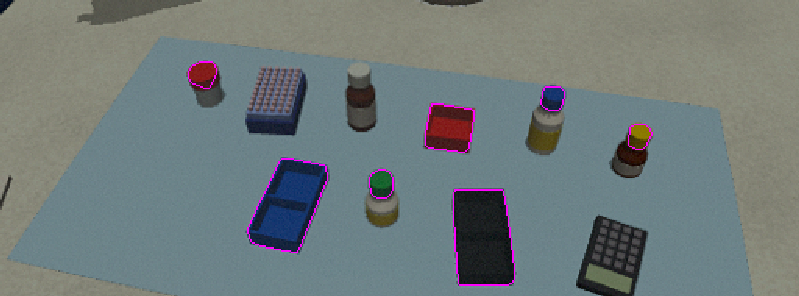

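View pics/m_top.png

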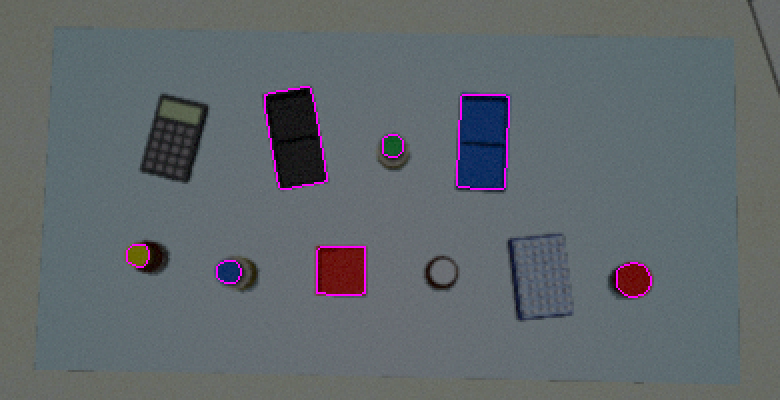

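The masks fit and the two views agree to about 1–3 mm at the heights expected. Only the white cap of amber_tall is still to measure.

Run:
```python
from h import *
ims={n:cv2.cvtColor(cv2.imread(f"pics/{n}0.png"),cv2.COLOR_BGR2RGB) for n in("scene","top")}
cs={}
for n,u,R in(("scene",(230,138),13),("top",(281,216),11)):
    h=hsv(ims[n]); 
    if n=="scene": m=rng(h,(0,0,75),(180,34,255))
    else:
        m=rng(h,(0,0,70),(180,255,255)) # bright disc inside dark ring
        R=7
    b,a=blob(m,u,R);cs[n],hl=hullc(b);print(n,cs[n],a,onz(n,cs[n],.098).round(4),np.ptp(hl,axis=0))
    v=ims[n][:,:,::-1].copy();cv2.polylines(v,[hl.astype(int)],True,(255,0,255),1)
    u0,v0=u;cv2.imwrite(f"pics/at_{n}.png",cv2.resize(v[v0-25:v0+45,u0-30:u0+30],None,fx=7,fy=7,interpolation=0))
print(tri(cs["scene"],cs["top"]))
```

```text
scene [229.95348837 134.14869626] 199 [ 0.4462 -0.0753  0.098 ] [17. 20.]
top [281.05014749 215.5       ] 130 [ 0.4575 -0.0756  0.098 ] [12. 11.]
(array([ 0.45687758, -0.07377012,  0.10731504]), np.float64(0.0028927222608493156))
```

View pics/at_scene.png

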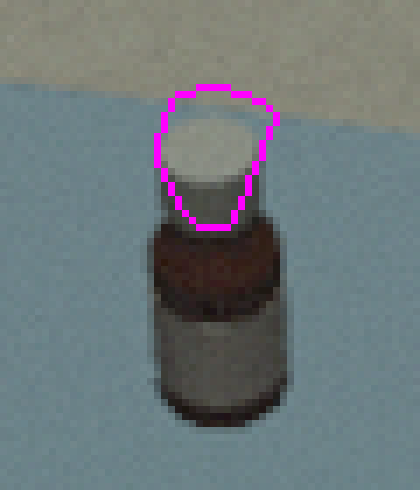

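View pics/at_top.png

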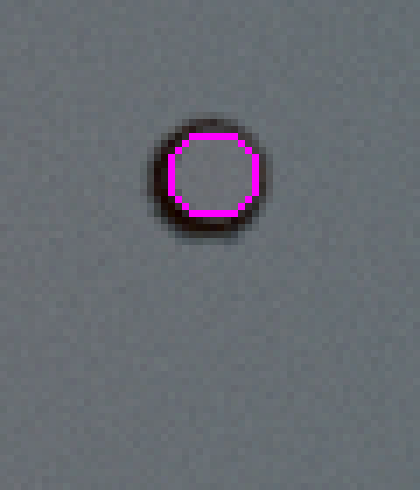

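Request:
{"name": "drive_tool", "arguments": {"commands": [{"linear":[0,0,0],"dr":[0,0,8],"jaw":0},{"linear":[0,0,0],"dr":[0,0,8],"jaw":0},{"linear":[0,0,0],"dr":[0,0,8],"jaw":0}], "force": 40}}

```text
clock: 0.48
tcp_pos: [0.2742, -0.615, 0.2286]
orientation: [-3.137, 0.018, 0.003]
contact_force: [-1.0, -0.3, -0.4]
grip_width: 0.0854
```

The scene mask leaked onto the bench. By eye the cap spans columns 223–237 and rows 130–146, so its centre is near (230,138). The top disc at (281,215.5) is clean, so I cross-check with that.

Run:
```python
from h import *
print(onz("scene",(230,138),.098),tri((230,138),(281.05,215.5)))
for z in(.098,.11):print(onz("top",(281.05,215.5),z))
im=cv2.cvtColor(cv2.imread("pics/top0.png"),cv2.COLOR_BGR2RGB)
b,a=blob(rng(hsv(im),(0,0,0),(180,255,66)),(281,216),14);c,hl=hullc(b);print(c,a,onz("top",c,.05),np.ptp(hl,axis=0))
```

```text
[ 0.45932218 -0.07202487  0.098     ] (array([ 0.45718275, -0.07422765,  0.09581326]), np.float64(0.0030565261542899206))
[ 0.45747874 -0.07561338  0.098     ]
[ 0.45714068 -0.07505235  0.11      ]
[280.05661882 216.22488038] 94 [ 0.45677922 -0.0751475   0.05      ] [16. 16.]
```

Request:
{"name": "drive_tool", "arguments": {"commands": [{"linear":[0.025,-0.04,0],"dr":[0,0,0],"jaw":0},{"linear":[0.025,-0.04,0],"dr":[0,0,0],"jaw":0},{"linear":[0.025,-0.04,0],"dr":[0,0,0],"jaw":0},{"linear":[0.025,-0.04,0],"dr":[0,0,0],"jaw":0},{"linear":[0.025,-0.04,0],"dr":[0,0,0],"jaw":0},{"linear":[0.025,-0.04,0],"dr":[0,0,0],"jaw":0},{"linear":[0.025,-0.04,0],"dr":[0,0,-0.7],"jaw":0}]}}

```text
clock: 1.35
tcp_pos: [0.454, -0.3319, 0.2258]
orientation: [-3.135, 0.015, 0.012]
contact_force: [-0.3, 0.6, 0.8]
grip_width: 0.0852
```

Request:
{"name": "drive_tool", "arguments": {"commands": [{"linear":[-0.001,0.006,0.02],"dr":[0,0,0],"jaw":0},{"linear":[0,0,0.04],"dr":[0,0,0],"jaw":0},{"linear":[0,0,0.04],"dr":[0,0,0],"jaw":0},{"linear":[0,0,0.03],"dr":[0,0,0],"jaw":0},{"linear":[0,0,0.02],"dr":[0,0,0],"jaw":0},{"linear":[0,0,0],"dr":[0,0,0],"jaw":0}]}}

```text
clock: 2.1
tcp_pos: [0.4552, -0.3305, 0.0707]
orientation: [-3.133, -0.002, 0.012]
contact_force: [-0.9, 0.3, 0.3]
grip_width: 0.0857
```

```bash
cat > g.py <<'E'
import sys
from h import *
t=sys.argv[1]
for n in("scene","top"): cv2.imwrite(f"pics/{n}_{t}.png",viewer.grab_frame(n)[:,:,::-1])
o=monitor.get_obs();print(o["clock"],o["tcp_pos"].round(4),o["orientation"].round(4),o["contact_force"].round(1),o["grip_width"].round(4))
E
python3 g.py p1
```

```text
Traceback (most recent call last):
  File "g.py", line 5, in <module>
    o=monitor.get_obs();print(o["clock"],o["tcp_pos"].round(4),o["orientation"].round(4),o["contact_force"].round(1),o["grip_width"].round(4))
                                                                                                                     ^^^^^^^^^^^^^^^^^^^^^
AttributeError: 'float' object has no attribute 'round'
```

View pics/scene_p1.png

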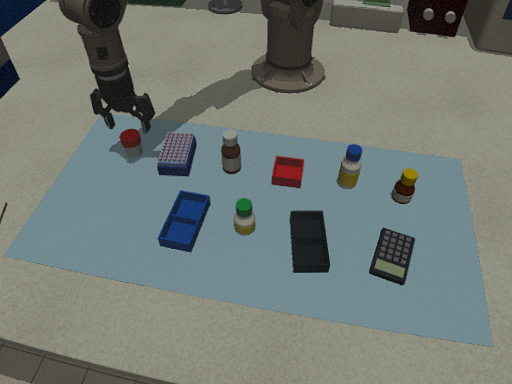

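The gripper is open above the pot at about (130,135), and the rack is untouched. It needs about 8 mm in y before going down.

Request:
{"name": "drive_tool", "arguments": {"commands": [{"linear":[-0.002,0.008,0],"dr":[0,0,0],"jaw":0},{"linear":[0,0,0.02],"dr":[0,0,0],"jaw":0},{"linear":[0,0,0.012],"dr":[0,0,0],"jaw":0},{"linear":[0,0,0],"dr":[0,0,0],"jaw":0}]}}

```text
clock: 2.7
tcp_pos: [0.4565, -0.3431, 0.0439]
orientation: [-3.139, 0.0, -0.003]
contact_force: [0.3, -0.2, 0.2]
grip_width: 0.0852
```

Request:
{"name": "drive_tool", "arguments": {"commands": [{"linear":[-0.003,-0.003,0.006],"dr":[0,0,0],"jaw":0},{"linear":[0,0,0],"dr":[0,0,0],"jaw":0}]}}

```text
clock: 2.95
tcp_pos: [0.4538, -0.3403, 0.0386]
orientation: [-3.14, 0.001, -0.005]
contact_force: [-0.6, 0.4, -0.7]
grip_width: 0.0856
```

Request:
{"name": "drive_tool", "arguments": {"commands": [{"linear":[0,0,0],"dr":[0,0,0],"jaw":0}]}}

```text
clock: 3.08
tcp_pos: [0.454, -0.3405, 0.0389]
orientation: [-3.14, 0.0, -0.006]
contact_force: [0.6, -0.5, -0.6]
grip_width: 0.0852
```

Request:
{"name": "drive_tool", "arguments": {"commands": [{"linear":[-0.001,0,0.008],"dr":[0,0,0],"jaw":0},{"linear":[0,0,0],"dr":[0,0,0],"jaw":0},{"linear":[0,0,0],"dr":[0,0,0],"jaw":0.3},{"linear":[0,0,0],"dr":[0,0,0],"jaw":1},{"linear":[0,0,0],"dr":[0,0,0],"jaw":1},{"linear":[0,0,0],"dr":[0,0,0],"jaw":1}], "force": 40}}

```text
clock: 3.82
tcp_pos: [0.4534, -0.3405, 0.0308]
orientation: [-3.141, 0.0, -0.007]
contact_force: [-0.3, 0.3, -0.3]
grip_width: 0.0486
```

```bash
sed -i 's/o\["grip_width"\].round(4)/round(o["grip_width"],4)/' g.py; python3 g.py p2
python3 - <<'E'
import cv2
a=cv2.imread("pics/scene_p2.png")[60:190,60:230];cv2.imwrite("pics/z1.png",cv2.resize(a,None,fx=4,fy=4,interpolation=cv2.INTER_CUBIC))
E
```

```text
3.925 [ 0.4535 -0.3405  0.0309] [-3.1408e+00 -1.0000e-04 -7.3000e-03] [0.7 0.6 1.4] 0.0489
```

View pics/z1.png

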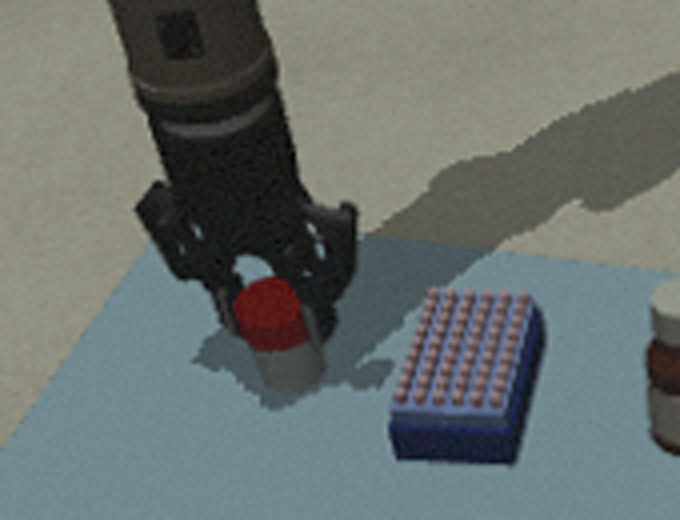

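The pads are on the red lid at about (127,138), opening 49 mm, and the rack is clear. I lift.

Request:
{"name": "drive_tool", "arguments": {"commands": [{"linear":[0,0,-0.02],"dr":[0,0,0],"jaw":1},{"linear":[0,0,-0.03],"dr":[0,0,0],"jaw":1},{"linear":[0,0,-0.04],"dr":[0,0,0],"jaw":1},{"linear":[0,0,-0.04],"dr":[0,0,0],"jaw":1},{"linear":[0,0,-0.04],"dr":[0,0,0],"jaw":1},{"linear":[0,0,-0.02],"dr":[0,0,0],"jaw":1}]}}

```text
clock: 4.68
tcp_pos: [0.4505, -0.3395, 0.2235]
orientation: [-3.137, -0.0, 0.003]
contact_force: [-0.0, 0.1, -1.1]
grip_width: 0.0487
```

Request:
{"name": "drive_tool", "arguments": {"commands": [{"linear":[0.002,-0.02,0],"dr":[0,0,0],"jaw":1},{"linear":[0.002,-0.04,0],"dr":[0,0,0],"jaw":1},{"linear":[0.002,-0.045,0],"dr":[0,0,0],"jaw":1},{"linear":[0.002,-0.045,0],"dr":[0,0,0],"jaw":1},{"linear":[0,-0.045,0],"dr":[0,0,0],"jaw":1},{"linear":[0,-0.045,0],"dr":[0,0,0],"jaw":1},{"linear":[0,-0.045,0],"dr":[0,0,0],"jaw":1},{"linear":[0,-0.04,0],"dr":[0,0,0],"jaw":1}]}}

```text
clock: 5.68
tcp_pos: [0.4512, 0.0029, 0.2164]
orientation: [-3.135, -0.003, 0.02]
contact_force: [1.2, -0.2, -0.2]
grip_width: 0.0491
```

Request:
{"name": "drive_tool", "arguments": {"commands": [{"linear":[0.003,-0.035,0],"dr":[0,0,0],"jaw":1},{"linear":[0.003,-0.018,0],"dr":[0,0,0],"jaw":1},{"linear":[0,0,0.01],"dr":[0,0,0],"jaw":1},{"linear":[0,0,0.03],"dr":[0,0,0],"jaw":1},{"linear":[0,0,0.03],"dr":[0,0,0],"jaw":1},{"linear":[0,0,0.02],"dr":[0,0,0],"jaw":1},{"linear":[0,0,0],"dr":[0,0,0],"jaw":1}]}}

```text
clock: 6.55
tcp_pos: [0.444, 0.062, 0.1151]
orientation: [-3.137, -0.019, 0.044]
contact_force: [-0.6, 0.4, -0.5]
grip_width: 0.049
```

Run:
```python
from h import *
o=monitor.get_obs();print(cv2.Rodrigues(o["orientation"])[0].round(3),o["tcp_pos"])
```

```text
[[ 1.     0.012 -0.028]
 [ 0.012 -1.     0.004]
 [-0.028 -0.005 -1.   ]] [0.44399131 0.06198235 0.11511598]
```

```bash
cat > d.py <<'E'
# usage: d.py x y z [yawdeg] : remaining shift and turn in tool axes
import sys
from h import *
x,y,z=map(float,sys.argv[1:4]);w=np.radians(float(sys.argv[4]) if len(sys.argv)>4 else 0)
o=monitor.get_obs();R=cv2.Rodrigues(o["orientation"])[0]
T=np.array([[np.cos(w),np.sin(w),0],[np.sin(w),-np.cos(w),0],[0,0,-1]])
print("lin",(R.T@(np.array([x,y,z])-o["tcp_pos"])).round(4),"dr",np.degrees(cv2.Rodrigues(R.T@T)[0].ravel()).round(2),"qd",abs(o["qvel"]).max().round(3),"t",round(o["clock"],2),"w",round(o["grip_width"],4))
E
python3 d.py .459 .066 .06
```

```text
lin [ 0.0166 -0.0036  0.0547] dr [-0.26  1.59  0.68] qd 0.013 t 6.55 w 0.049
```

Request:
{"name": "drive_tool", "arguments": {"commands": [{"linear":[0.014,-0.003,0.02],"dr":[-0.2,1.6,0.7],"jaw":1},{"linear":[0,0,0.02],"dr":[0,0,0],"jaw":1},{"linear":[0,0,0],"dr":[0,0,0],"jaw":1}]}}

```text
clock: 6.92
tcp_pos: [0.4571, 0.0637, 0.0744]
orientation: [-3.141, 0.004, -0.001]
contact_force: [-0.3, 0.8, -1.3]
grip_width: 0.0492
```

```bash
python3 d.py .459 .066 .06; python3 g.py p3
python3 - <<'E'
import cv2
a=cv2.imread("pics/scene_p3.png")[80:210,200:370];cv2.imwrite("pics/z2.png",cv2.resize(a,None,fx=4,fy=4,interpolation=cv2.INTER_CUBIC))
E
```

```text
lin [ 0.0019 -0.0023  0.0144] dr [-0.01 -0.05 -0.16] qd 0.026 t 6.92 w 0.0492
7.025 [0.4584 0.0641 0.0756] [-3.1407  0.0044 -0.0059] [ 0.5 -1.1 -0.3] 0.049
```

View pics/z2.png

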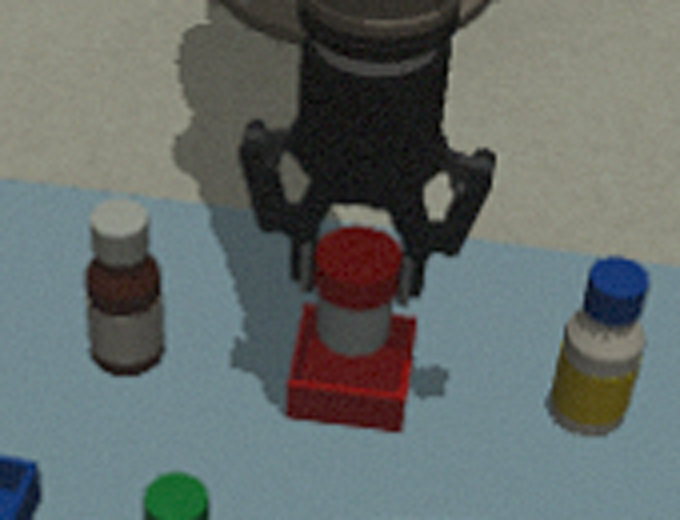

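The pot hangs upright above the red tray at about (288,165) and is centred over it. I lower it slowly.

Request:
{"name": "drive_tool", "arguments": {"commands": [{"linear":[0,-0.001,0.015],"dr":[0,0,0],"jaw":1},{"linear":[0,0,0.012],"dr":[0,0,0],"jaw":1},{"linear":[0,0,0.004],"dr":[0,0,0],"jaw":1},{"linear":[0,0,0],"dr":[0,0,0],"jaw":1}]}}

```text
clock: 7.52
tcp_pos: [0.4596, 0.0652, 0.044]
orientation: [-3.14, 0.005, -0.01]
contact_force: [-0.0, 0.0, -1.3]
grip_width: 0.049
```

```bash
python3 d.py .459 .066 .035
```

```text
lin [-0.0006 -0.0008  0.009 ] dr [-0.07 -0.36 -0.19] qd 0.003 t 7.53 w 0.049
```

Request:
{"name": "drive_tool", "arguments": {"commands": [{"linear":[0,0,0.005],"dr":[0,-0.3,0],"jaw":1},{"linear":[0,0,0.003],"dr":[0,0,0],"jaw":1},{"linear":[0,0,0.001],"dr":[0,0,0],"jaw":1},{"linear":[0,0,0],"dr":[0,0,0],"jaw":1}]}}

```text
clock: 8.02
tcp_pos: [0.46, 0.0653, 0.0348]
orientation: [-3.14, 0.005, -0.002]
contact_force: [-0.4, 1.0, 0.5]
grip_width: 0.0488
```

Request:
{"name": "drive_tool", "arguments": {"commands": [{"linear":[0,0,0],"dr":[0,0,0],"jaw":0.25},{"linear":[0,0,0],"dr":[0,0,0],"jaw":0},{"linear":[0,0,0],"dr":[0,0,0],"jaw":0},{"linear":[0,0,-0.02],"dr":[0,0,0],"jaw":0},{"linear":[0,0,-0.04],"dr":[0,0,0],"jaw":0},{"linear":[0,0,-0.05],"dr":[0,0,0],"jaw":0},{"linear":[0,0,-0.05],"dr":[0,0,0],"jaw":0}]}}

```text
clock: 8.9
tcp_pos: [0.4573, 0.0646, 0.1961]
orientation: [-3.141, 0.004, 0.01]
contact_force: [1.5, -0.5, -0.5]
grip_width: 0.0857
```

```bash
python3 d.py .457 -.0745 .18; python3 g.py p4
python3 - <<'E'
import cv2
a=cv2.imread("pics/scene_p4.png")[80:210,200:370];cv2.imwrite("pics/z3.png",cv2.resize(a,None,fx=4,fy=4,interpolation=cv2.INTER_CUBIC))
E
```

```text
lin [0.0002 0.1391 0.016 ] dr [-0.02  0.37 -0.15] qd 0.957 t 8.9 w 0.0857
9.0 [0.461  0.0656 0.1998] [-3.1395  0.0046 -0.006 ] [1.4 0.4 0.1] 0.085
```

View pics/z3.png

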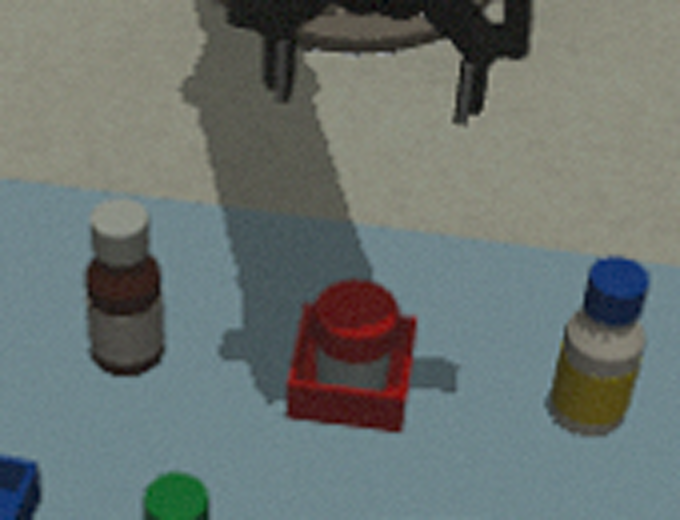

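The pot stands upright in the red tray, lid at about (289,158). Next is amber_tall.

Request:
{"name": "drive_tool", "arguments": {"commands": [{"linear":[-0.001,0.03,0],"dr":[0,0,0],"jaw":0},{"linear":[-0.001,0.045,0],"dr":[0,0,0],"jaw":0},{"linear":[-0.001,0.04,0],"dr":[0,0,0],"jaw":0},{"linear":[0,0.02,0.005],"dr":[0,0,0],"jaw":0},{"linear":[0,0,0.03],"dr":[0,0,0],"jaw":0},{"linear":[0,0,0],"dr":[0,0,0],"jaw":0}]}}

```text
clock: 9.75
tcp_pos: [0.4574, -0.0735, 0.163]
orientation: [-3.14, 0.003, -0.009]
contact_force: [-0.9, 0.3, 0.2]
grip_width: 0.0852
```

```bash
python3 d.py .457 -.0745 .075
```

```text
lin [-0.001   0.0012  0.088 ] dr [-0.11 -0.34 -0.12] qd 0.048 t 9.75 w 0.0852
```

Request:
{"name": "drive_tool", "arguments": {"commands": [{"linear":[-0.001,0.001,0.03],"dr":[0,-0.3,0],"jaw":0},{"linear":[0,0,0.03],"dr":[0,0,0],"jaw":0},{"linear":[0,0,0.02],"dr":[0,0,0],"jaw":0},{"linear":[0,0,0],"dr":[0,0,0],"jaw":0}]}}

```text
clock: 10.25
tcp_pos: [0.4596, -0.0732, 0.0841]
orientation: [-3.14, -0.0, -0.008]
contact_force: [-0.0, 0.8, 1.2]
grip_width: 0.0856
```

```bash
python3 d.py .457 -.0745 .075
```

```text
lin [-0.0026  0.0013  0.0091] dr [-0.1  -0.3   0.01] qd 0.025 t 10.25 w 0.0856
```

Request:
{"name": "drive_tool", "arguments": {"commands": [{"linear":[-0.002,0.001,0.008],"dr":[0,-0.3,0],"jaw":0},{"linear":[0,0,0],"dr":[0,0,0],"jaw":0},{"linear":[0,0,0],"dr":[0,0,0],"jaw":0.4},{"linear":[0,0,0],"dr":[0,0,0],"jaw":1},{"linear":[0,0,0],"dr":[0,0,0],"jaw":1},{"linear":[0,0,0],"dr":[0,0,0],"jaw":1}], "force": 50}}

```text
clock: 11.0
tcp_pos: [0.46, -0.0743, 0.0791]
orientation: [-3.141, -0.001, -0.008]
contact_force: [0.4, 0.0, -0.8]
grip_width: 0.0327
```

```bash
python3 d.py .457 -.0745 .075;python3 g.py a1
python3 - <<'E'
import cv2
a=cv2.imread("pics/scene_a1.png")[60:190,150:320];cv2.imwrite("pics/z4.png",cv2.resize(a,None,fx=4,fy=4,interpolation=cv2.INTER_CUBIC))
E
```

```text
lin [-0.0031  0.0002  0.0041] dr [-0.06 -0.3   0.03] qd 0.002 t 11.0 w 0.0327
11.1 [ 0.4601 -0.0743  0.0791] [-3.1406e+00 -8.0000e-04 -8.3000e-03] [-0.2 -0.4  1. ] 0.0328
```

View pics/z4.png

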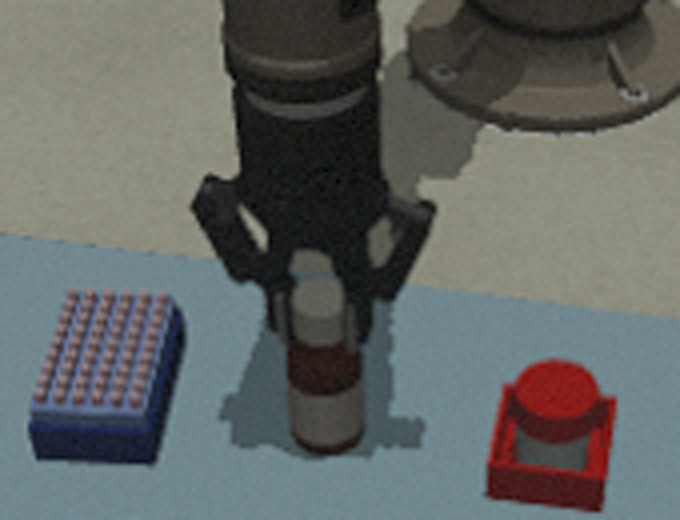

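The pads hold the white cap (about (229,136) in the full picture), opening 33 mm. I lift amber_tall and carry it to the far black bay.

Request:
{"name": "drive_tool", "arguments": {"commands": [{"linear":[0,0,-0.015],"dr":[0,0,0],"jaw":1},{"linear":[0,0,-0.035],"dr":[0,0,0],"jaw":1},{"linear":[0,0,-0.04],"dr":[0,0,0],"jaw":1},{"linear":[0,0,-0.035],"dr":[0,0,0],"jaw":1},{"linear":[0,0,-0.015],"dr":[0,0,0],"jaw":1},{"linear":[0.015,-0.015,0],"dr":[0,0,0],"jaw":1},{"linear":[0.03,-0.03,0],"dr":[0,0,0],"jaw":1},{"linear":[0.035,-0.035,0],"dr":[0,0,0],"jaw":1}]}}

```text
clock: 12.1
tcp_pos: [0.5375, 0.0038, 0.23]
orientation: [3.141, -0.01, 0.009]
contact_force: [-0.5, 0.2, -0.9]
grip_width: 0.0324
```

```bash
python3 d.py .684 .144 .22
```

```text
lin [ 0.1455 -0.1411  0.0108] dr [ 0.03 -0.31 -0.36] qd 0.63 t 12.1 w 0.0324
```

Request:
{"name": "drive_tool", "arguments": {"commands": [{"linear":[0.035,-0.035,0],"dr":[0,0,0],"jaw":1},{"linear":[0.035,-0.035,0],"dr":[0,0,0],"jaw":1},{"linear":[0.035,-0.035,0],"dr":[0,0,0],"jaw":1},{"linear":[0.02,-0.018,0],"dr":[0,-0.3,0],"jaw":1},{"linear":[0,0,0.02],"dr":[0,0,0],"jaw":1},{"linear":[0,0,0.02],"dr":[0,0,0],"jaw":1},{"linear":[0,0,0],"dr":[0,0,0],"jaw":1}]}}

```text
clock: 12.98
tcp_pos: [0.6649, 0.1318, 0.1913]
orientation: [-3.142, 0.006, 0.004]
contact_force: [0.2, 0.6, -1.9]
grip_width: 0.0325
```

```bash
python3 d.py .684 .144 .14
```

```text
lin [ 0.0192 -0.0123  0.0513] dr [-0.    0.15 -0.2 ] qd 0.021 t 12.97 w 0.0325
```

Request:
{"name": "drive_tool", "arguments": {"commands": [{"linear":[0.018,-0.012,0.01],"dr":[0,0,0],"jaw":1},{"linear":[0,0,0.02],"dr":[0,0,0],"jaw":1},{"linear":[0,0,0.015],"dr":[0,0,0],"jaw":1},{"linear":[0,0,0],"dr":[0,0,0],"jaw":1}]}}

```text
clock: 13.48
tcp_pos: [0.6811, 0.1393, 0.1448]
orientation: [3.139, -0.012, -0.007]
contact_force: [-0.4, 0.5, -1.7]
grip_width: 0.0329
```

```bash
python3 d.py .684 .144 .083;python3 g.py a2
python3 - <<'E'
import cv2
a=cv2.imread("pics/scene_a2.png")[120:280,210:420];cv2.imwrite("pics/z5.png",cv2.resize(a,None,fx=3.5,fy=3.5,interpolation=cv2.INTER_CUBIC))
E
```

```text
lin [ 0.0032 -0.0048  0.0618] dr [ 0.15  0.25 -0.43] qd 0.016 t 13.47 w 0.0329
13.575 [0.6823 0.1397 0.1465] [ 3.1396e+00 -1.2000e-02 -2.4000e-03] [-0.1 -0.1 -0.7] 0.0323
```

View pics/z5.png

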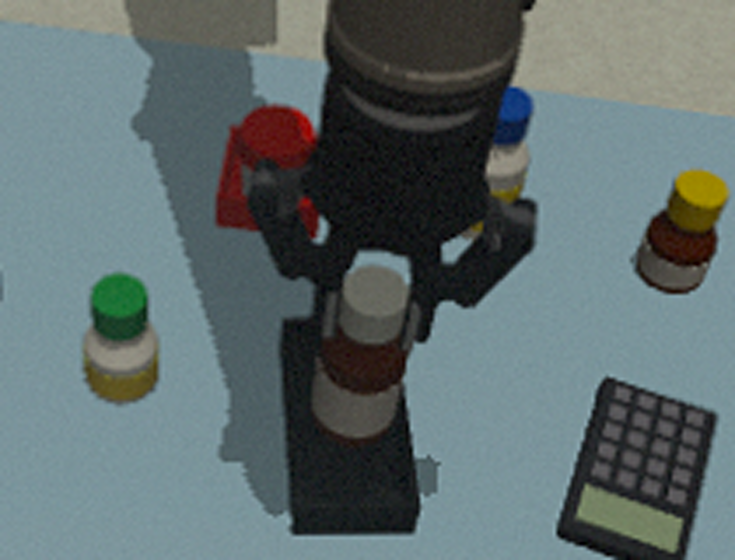

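The bottle hangs upright over the black tray, underside at about (311,242). The TCP is 4 mm short in y, so I correct that while lowering.

Request:
{"name": "drive_tool", "arguments": {"commands": [{"linear":[0.001,-0.004,0.01],"dr":[0,0.2,-0.4],"jaw":1},{"linear":[0,0,0.015],"dr":[0,0,0],"jaw":1},{"linear":[0,0,0.01],"dr":[0,0,0],"jaw":1},{"linear":[0,0,0],"dr":[0,0,0],"jaw":1}]}}

```text
clock: 14.08
tcp_pos: [0.6836, 0.1441, 0.11]
orientation: [3.14, 0.0, 0.005]
contact_force: [0.4, 0.5, -1.0]
grip_width: 0.0325
```

```bash
python3 d.py .684 .144 .083;python3 g.py a3
python3 - <<'E'
import cv2
from h import *
print(proj("scene",(.682,.144,.03)),proj("scene",(.682,.144,.1)))
for n in("scene","top"):
  a=cv2.imread(f"pics/{n}_a3.png")
  a=a[150:280,270:390] if n=="scene" else a[110:190,170:270]
  cv2.imwrite(f"pics/z6{n}.png",cv2.resize(a,None,fx=4.5,fy=4.5,interpolation=cv2.INTER_CUBIC))
E
```

```text
lin [0.0003 0.0001 0.027 ] dr [ 0.09 -0.2   0.  ] qd 0.008 t 14.07 w 0.0325
14.175 [0.6844 0.1443 0.1112] [ 3.1405e+00 -1.0000e-04  8.3000e-03] [-0.4 -0.5 -2.2] 0.0328
[310.00188681 249.90332208] [313.87035348 229.49379823]
```

View pics/z6scene.png

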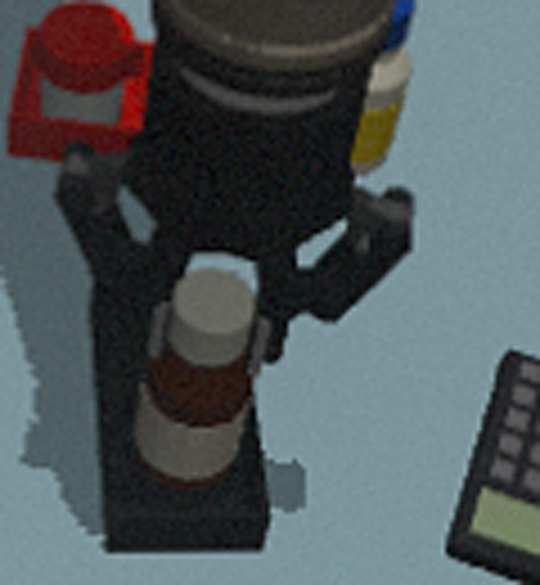

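The bottle is centred over the far bay: underside at about (312,250) against (310,250) expected. I set it down.

Request:
{"name": "drive_tool", "arguments": {"commands": [{"linear":[0,0,0.01],"dr":[0,-0.2,0],"jaw":1},{"linear":[0,0,0.01],"dr":[0,0,0],"jaw":1},{"linear":[0,0,0.004],"dr":[0,0,0],"jaw":1},{"linear":[0,0,0.002],"dr":[0,0,0],"jaw":1},{"linear":[0,0,0.001],"dr":[0,0,0],"jaw":1}]}}

```text
clock: 14.8
tcp_pos: [0.6852, 0.1442, 0.0832]
orientation: [3.141, -0.001, 0.005]
contact_force: [-0.2, -0.4, 3.3]
grip_width: 0.0328
```

```bash
python3 d.py .684 .144 .083
```

```text
lin [-0.0012  0.0002  0.0002] dr [ 0.05 -0.17 -0.03] qd 0.009 t 14.8 w 0.0328
```

Request:
{"name": "drive_tool", "arguments": {"commands": [{"linear":[0,0,0],"dr":[0,0,0],"jaw":0.4},{"linear":[0,0,0],"dr":[0,0,0],"jaw":0},{"linear":[0,0,0],"dr":[0,0,0],"jaw":0},{"linear":[0,0,-0.02],"dr":[0,0,0],"jaw":0},{"linear":[0,0,-0.04],"dr":[0,0,0],"jaw":0},{"linear":[0,0,-0.05],"dr":[0,0,0],"jaw":0},{"linear":[0,0,-0.03],"dr":[0,0,0],"jaw":0}]}}

```text
clock: 15.68
tcp_pos: [0.6846, 0.1445, 0.2307]
orientation: [3.141, -0.0, 0.005]
contact_force: [1.1, -1.3, -0.6]
grip_width: 0.0856
```

```bash
python3 d.py .4725 .340 .18;python3 g.py a4
python3 - <<'E'
import cv2
a=cv2.imread("pics/scene_a4.png")[120:280,230:440];cv2.imwrite("pics/z7.png",cv2.resize(a,None,fx=3.5,fy=3.5,interpolation=cv2.INTER_CUBIC))
E
```

```text
lin [-0.2122 -0.1955  0.0499] dr [ 0.02 -0.19 -0.01] qd 0.453 t 15.68 w 0.0856
15.775 [0.6861 0.145  0.2328] [-3.1406e+00  4.0000e-04 -1.3000e-02] [-0.2  0.8  0.8] 0.0855
```

View pics/z7.png

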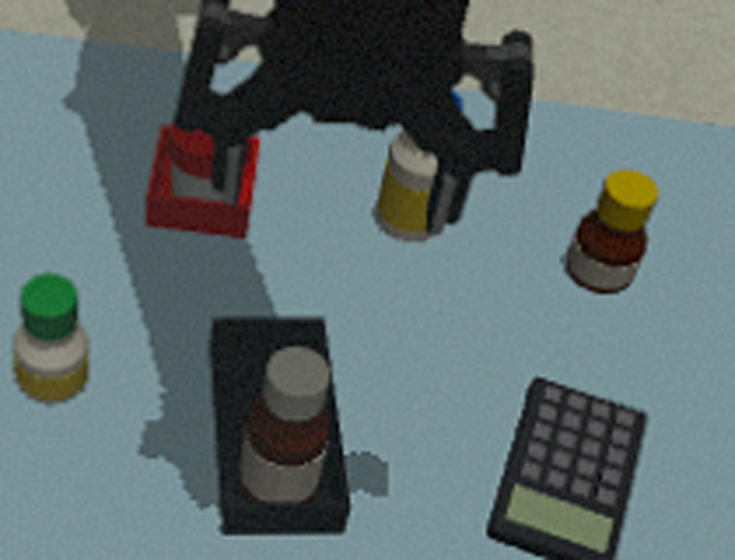

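amber_tall stands upright in the far bay of the black tray, cap at about (315,228). Next is amber_short.

Request:
{"name": "drive_tool", "arguments": {"commands": [{"linear":[-0.035,-0.032,0],"dr":[0,0,0],"jaw":0},{"linear":[-0.045,-0.042,0],"dr":[0,0,0],"jaw":0},{"linear":[-0.045,-0.042,0],"dr":[0,0,0],"jaw":0},{"linear":[-0.045,-0.042,0],"dr":[0,0,0],"jaw":0},{"linear":[-0.03,-0.028,0],"dr":[0,0,0],"jaw":0},{"linear":[0,0,0.02],"dr":[0,0,0],"jaw":0},{"linear":[0,0,0],"dr":[0,0,0],"jaw":0}]}}

```text
clock: 16.65
tcp_pos: [0.4807, 0.3364, 0.2156]
orientation: [-3.138, 0.001, -0.023]
contact_force: [0.2, -0.6, -0.6]
grip_width: 0.0852
```

```bash
python3 d.py .4725 .340 .047
```

```text
lin [-0.0107 -0.0031  0.1685] dr [-0.18 -0.83 -0.03] qd 0.038 t 16.65 w 0.0852
```

Request:
{"name": "drive_tool", "arguments": {"commands": [{"linear":[-0.008,-0.003,0.02],"dr":[-0.2,-0.8,0],"jaw":0},{"linear":[0,0,0.04],"dr":[0,0,0],"jaw":0},{"linear":[0,0,0.04],"dr":[0,0,0],"jaw":0},{"linear":[0,0,0.03],"dr":[0,0,0],"jaw":0},{"linear":[0,0,0],"dr":[0,0,0],"jaw":0},{"linear":[0,0,0],"dr":[0,0,0],"jaw":0}]}}

```text
clock: 17.4
tcp_pos: [0.4754, 0.3385, 0.0829]
orientation: [-3.141, 0.011, -0.002]
contact_force: [0.3, 0.2, -0.3]
grip_width: 0.0854
```

```bash
python3 d.py .4725 .340 .047
```

```text
lin [-0.003  -0.0015  0.0359] dr [-0.05 -0.06 -0.4 ] qd 0.01 t 17.4 w 0.0854
```

Request:
{"name": "drive_tool", "arguments": {"commands": [{"linear":[-0.003,-0.001,0.005],"dr":[0,0,-0.4],"jaw":0},{"linear":[0,0,0.02],"dr":[0,0,0],"jaw":0},{"linear":[0,0,0.008],"dr":[0,0,0],"jaw":0},{"linear":[0,0,0],"dr":[0,0,0],"jaw":0}]}}

```text
clock: 17.9
tcp_pos: [0.4737, 0.3406, 0.0503]
orientation: [-3.138, -0.0, -0.007]
contact_force: [-0.2, -0.6, -1.0]
grip_width: 0.0853
```

```bash
python3 d.py .4725 .340 .047
```

```text
lin [-0.0012  0.0006  0.0033] dr [-0.2  -0.26  0.  ] qd 0.002 t 17.9 w 0.0853
```

Request:
{"name": "drive_tool", "arguments": {"commands": [{"linear":[-0.001,0,0.003],"dr":[0,-0.2,0],"jaw":0},{"linear":[0,0,0],"dr":[0,0,0],"jaw":0.4},{"linear":[0,0,0],"dr":[0,0,0],"jaw":1},{"linear":[0,0,0],"dr":[0,0,0],"jaw":1},{"linear":[0,0,0],"dr":[0,0,0],"jaw":1}], "force": 50}}

```text
clock: 18.52
tcp_pos: [0.4731, 0.3408, 0.0478]
orientation: [-3.138, 0.0, -0.003]
contact_force: [-0.7, 1.1, -1.5]
grip_width: 0.0328
```

```bash
python3 d.py .4725 .340 .047;python3 g.py b1
python3 - <<'E'
import cv2
a=cv2.imread("pics/scene_b1.png")[100:240,310:490];cv2.imwrite("pics/z8.png",cv2.resize(a,None,fx=4,fy=4,interpolation=cv2.INTER_CUBIC))
E
```

```text
lin [-0.0006  0.0008  0.0008] dr [-0.23 -0.09 -0.01] qd 0.002 t 18.52 w 0.0328
18.625 [0.4731 0.3408 0.0478] [-3.1376e+00  2.0000e-04 -2.6000e-03] [ 0.1  0.  -0. ] 0.0329
```

View pics/z8.png

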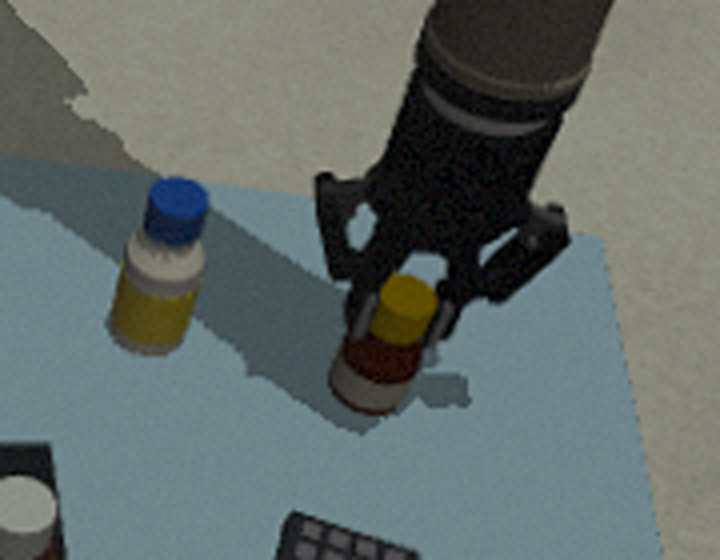

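The pads hold the yellow cap (about (411,177)), opening 33 mm. I lift and carry it.

Request:
{"name": "drive_tool", "arguments": {"commands": [{"linear":[0,0,-0.02],"dr":[0,0,0],"jaw":1},{"linear":[0,0,-0.04],"dr":[0,0,0],"jaw":1},{"linear":[0,0,-0.045],"dr":[0,0,0],"jaw":1},{"linear":[0,0,-0.03],"dr":[0,0,0],"jaw":1},{"linear":[0.015,0.02,-0.005],"dr":[0,0,0],"jaw":1},{"linear":[0.025,0.035,0],"dr":[0,0,0],"jaw":1},{"linear":[0.03,0.042,0],"dr":[0,0,0],"jaw":1},{"linear":[0.03,0.042,0],"dr":[0,0,0],"jaw":1}]}}

```text
clock: 19.62
tcp_pos: [0.573, 0.2051, 0.2025]
orientation: [-3.131, -0.02, -0.011]
contact_force: [0.5, -0.1, -1.4]
grip_width: 0.0327
```

```bash
python3 d.py .618 .132 .18
```

```text
lin [0.0439 0.0739 0.022 ] dr [-0.62 -0.4   0.74] qd 0.745 t 19.62 w 0.0327
```

Request:
{"name": "drive_tool", "arguments": {"commands": [{"linear":[0.025,0.04,0],"dr":[0,0,0],"jaw":1},{"linear":[0.014,0.022,0],"dr":[-0.5,-0.4,0.5],"jaw":1},{"linear":[0,0,0.02],"dr":[0,0,0],"jaw":1},{"linear":[0,0,0.01],"dr":[0,0,0],"jaw":1},{"linear":[0,0,0],"dr":[0,0,0],"jaw":1}]}}

```text
clock: 20.25
tcp_pos: [0.6137, 0.1414, 0.1735]
orientation: [-3.138, -0.003, -0.001]
contact_force: [0.2, -0.4, -1.3]
grip_width: 0.033
```

```bash
python3 d.py .618 .132 .09
```

```text
lin [0.0042 0.0097 0.0834] dr [-0.18 -0.03  0.09] qd 0.016 t 20.25 w 0.033
```

Request:
{"name": "drive_tool", "arguments": {"commands": [{"linear":[0.004,0.009,0.005],"dr":[-0.2,0,0],"jaw":1},{"linear":[0,0,0.025],"dr":[0,0,0],"jaw":1},{"linear":[0,0,0.025],"dr":[0,0,0],"jaw":1},{"linear":[0,0,0.01],"dr":[0,0,0],"jaw":1},{"linear":[0,0,0],"dr":[0,0,0],"jaw":1}]}}

```text
clock: 20.88
tcp_pos: [0.6183, 0.135, 0.108]
orientation: [-3.141, -0.011, -0.004]
contact_force: [-0.6, 0.4, -1.1]
grip_width: 0.0328
```

```bash
python3 d.py .618 .132 .052; python3 g.py b2
python3 - <<'E'
import cv2
from h import *
print(proj("scene",(.618,.132,.05)))
a=cv2.imread("pics/scene_b2.png")[120:280,230:440];cv2.imwrite("pics/z9.png",cv2.resize(a,None,fx=3.5,fy=3.5,interpolation=cv2.INTER_CUBIC))
E
```

```text
lin [-0.0005  0.003   0.056 ] dr [-0.03 -0.16  0.41] qd 0.01 t 20.88 w 0.0328
20.975 [0.619  0.1352 0.109 ] [-3.1406 -0.0109 -0.0071] [-0.   0.  -0.7] 0.0324
[308.63701389 218.10682226]
```

View pics/z9.png

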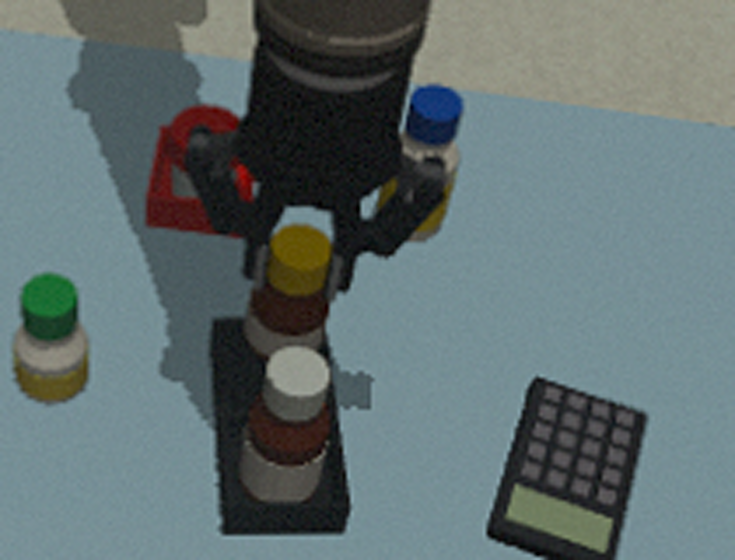

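amber_short hangs over the near bay, underside at about (311,220) and 3 mm too far in +y. I correct that and lower it.

Request:
{"name": "drive_tool", "arguments": {"commands": [{"linear":[0,0.003,0.005],"dr":[0,-0.2,0.4],"jaw":1},{"linear":[0,0,0.02],"dr":[0,0,0],"jaw":1},{"linear":[0,0,0.018],"dr":[0,0,0],"jaw":1},{"linear":[0,0,0.005],"dr":[0,0,0],"jaw":1},{"linear":[0,0,0],"dr":[0,0,0],"jaw":1}]}}

```text
clock: 21.6
tcp_pos: [0.6197, 0.132, 0.0585]
orientation: [-3.14, 0.001, -0.003]
contact_force: [0.2, -0.1, -0.7]
grip_width: 0.0329
```

```bash
python3 d.py .618 .132 .052
```

```text
lin [-0.0017  0.      0.0065] dr [-0.07 -0.13 -0.04] qd 0.008 t 21.6 w 0.0329
```

Request:
{"name": "drive_tool", "arguments": {"commands": [{"linear":[-0.001,0,0.003],"dr":[0,0,0],"jaw":1},{"linear":[0,0,0.003],"dr":[0,0,0],"jaw":1},{"linear":[0,0,0.002],"dr":[0,0,0],"jaw":1},{"linear":[0,0,0],"dr":[0,0,0],"jaw":1}]}}

```text
clock: 22.1
tcp_pos: [0.6203, 0.1324, 0.0521]
orientation: [-3.14, 0.001, -0.009]
contact_force: [-0.4, -1.1, -1.7]
grip_width: 0.0332
```

Request:
{"name": "drive_tool", "arguments": {"commands": [{"linear":[0,0,0.002],"dr":[0,0,0],"jaw":1},{"linear":[0,0,0],"dr":[0,0,0],"jaw":1}]}}

```text
clock: 22.35
tcp_pos: [0.6217, 0.1325, 0.0521]
orientation: [-3.139, 0.002, -0.014]
contact_force: [0.5, -0.2, -1.4]
grip_width: 0.0327
```

Request:
{"name": "drive_tool", "arguments": {"commands": [{"linear":[-0.001,0,0.002],"dr":[0,-0.6,0],"jaw":1},{"linear":[0,0,0.002],"dr":[0,0,0],"jaw":1},{"linear":[0,0,0],"dr":[0,0,0],"jaw":1}]}}

```text
clock: 22.72
tcp_pos: [0.6236, 0.1325, 0.0521]
orientation: [-3.139, 0.003, -0.005]
contact_force: [0.0, 0.1, -2.1]
grip_width: 0.0326
```

```bash
python3 d.py .618 .132 .052;python3 g.py b3
python3 - <<'E'
import cv2
a=cv2.imread("pics/scene_b3.png")[150:280,260:390];cv2.imwrite("pics/z10.png",cv2.resize(a,None,fx=4.5,fy=4.5,interpolation=cv2.INTER_CUBIC))
E
```

```text
lin [-0.0056  0.0006  0.0001] dr [-0.15 -0.18 -0.11] qd 0.009 t 22.73 w 0.0326
22.825 [0.6237 0.1325 0.0518] [-3.1389e+00  2.9000e-03 -5.2000e-03] [0.5 0.2 3.1] 0.0327
```

View pics/z10.png

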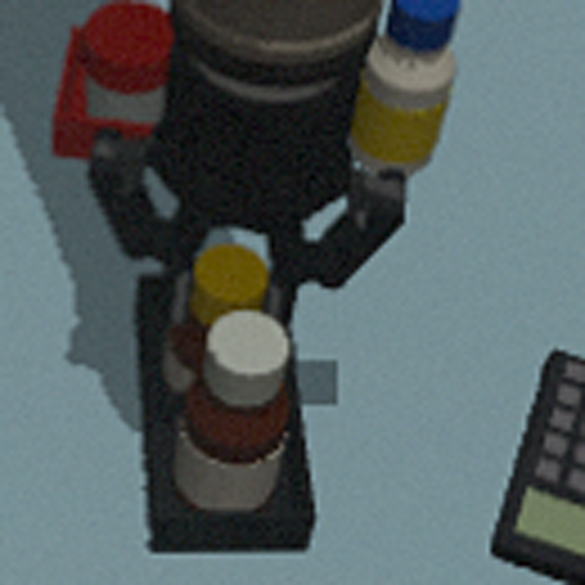

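It is on the floor (z stays at 0.052), but x crept 5 mm outward. I lift slightly, shift back and release.

Request:
{"name": "drive_tool", "arguments": {"commands": [{"linear":[-0.003,0,-0.004],"dr":[0,0,0],"jaw":1},{"linear":[-0.003,0,0],"dr":[0,0,0],"jaw":1},{"linear":[0,0,0],"dr":[0,0,0],"jaw":1}]}}

```text
clock: 23.2
tcp_pos: [0.6162, 0.1324, 0.0547]
orientation: [-3.139, 0.003, -0.002]
contact_force: [-0.3, 0.3, -1.1]
grip_width: 0.0326
```

```bash
python3 d.py .618 .132 .052
```

```text
lin [0.0018 0.0004 0.0027] dr [-0.13 -0.06 -0.1 ] qd 0.005 t 23.2 w 0.0326
```

Request:
{"name": "drive_tool", "arguments": {"commands": [{"linear":[0.001,0,0.003],"dr":[0,0,0],"jaw":1},{"linear":[0,0,0],"dr":[0,0,0],"jaw":1}]}}

```text
clock: 23.45
tcp_pos: [0.6175, 0.1325, 0.0518]
orientation: [-3.139, 0.003, -0.002]
contact_force: [-0.2, 0.0, 2.7]
grip_width: 0.0324
```

Request:
{"name": "drive_tool", "arguments": {"commands": [{"linear":[0,0,0],"dr":[0,0,0],"jaw":0.4},{"linear":[0,0,0],"dr":[0,0,0],"jaw":0},{"linear":[0,0,0],"dr":[0,0,0],"jaw":0},{"linear":[0,0,-0.02],"dr":[0,0,0],"jaw":0},{"linear":[0,0,-0.04],"dr":[0,0,0],"jaw":0},{"linear":[0,0,-0.05],"dr":[0,0,0],"jaw":0},{"linear":[0,0,-0.05],"dr":[0,0,0],"jaw":0},{"linear":[0,0,-0.02],"dr":[0,0,0],"jaw":0}]}}

```text
clock: 24.45
tcp_pos: [0.6169, 0.1322, 0.2413]
orientation: [-3.139, 0.001, -0.003]
contact_force: [0.4, 0.7, -0.5]
grip_width: 0.0856
```

```bash
python3 d.py .4517 .209 .18;python3 g.py b4
python3 - <<'E'
import cv2
a=cv2.imread("pics/scene_b4.png")[120:280,230:440];cv2.imwrite("pics/z11.png",cv2.resize(a,None,fx=3.5,fy=3.5,interpolation=cv2.INTER_CUBIC))
E
```

```text
lin [-0.1654 -0.0764  0.0612] dr [-0.17 -0.1  -0.05] qd 0.325 t 24.45 w 0.0856
24.55 [0.6173 0.1324 0.241 ] [-3.1384e+00  1.5000e-03 -4.6000e-03] [ 0.1 -0.3  0.2] 0.0852
```

View pics/z11.png

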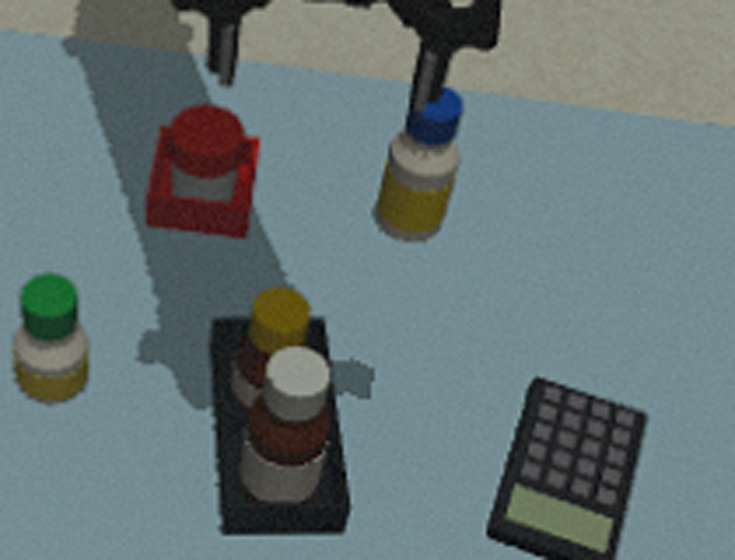

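Both amber bottles stand upright in the black tray, yellow cap at about (310,211) and white cap at (315,228). Now white_tall at (0.4517, 0.209).

Request:
{"name": "drive_tool", "arguments": {"commands": [{"linear":[-0.035,-0.016,0],"dr":[0,0,0],"jaw":0},{"linear":[-0.045,-0.02,0],"dr":[0,0,0],"jaw":0},{"linear":[-0.045,-0.02,0],"dr":[0,0,0],"jaw":0},{"linear":[-0.03,-0.015,0],"dr":[0,0,0],"jaw":0},{"linear":[0,0,0.02],"dr":[0,0,0],"jaw":0},{"linear":[0,0,0.02],"dr":[0,0,0],"jaw":0},{"linear":[0,0,0],"dr":[0,0,0],"jaw":0}]}}

```text
clock: 25.42
tcp_pos: [0.4545, 0.2044, 0.1988]
orientation: [-3.14, -0.0, -0.002]
contact_force: [-1.2, 0.4, 0.4]
grip_width: 0.0853
```

```bash
python3 d.py .4517 .209 .077
```

```text
lin [-0.0029 -0.0044  0.1218] dr [-0.07 -0.06  0.01] qd 0.023 t 25.43 w 0.0853
```

Request:
{"name": "drive_tool", "arguments": {"commands": [{"linear":[-0.003,-0.004,0.015],"dr":[0,0,0],"jaw":0},{"linear":[0,0,0.035],"dr":[0,0,0],"jaw":0},{"linear":[0,0,0.03],"dr":[0,0,0],"jaw":0},{"linear":[0,0,0.015],"dr":[0,0,0],"jaw":0},{"linear":[0,0,0],"dr":[0,0,0],"jaw":0}]}}

```text
clock: 26.05
tcp_pos: [0.4525, 0.21, 0.1016]
orientation: [-3.139, 0.001, -0.006]
contact_force: [0.1, 0.9, -0.8]
grip_width: 0.0852
```

```bash
python3 d.py .4517 .209 .077
```

```text
lin [-0.0009  0.0011  0.0246] dr [-0.18 -0.21 -0.04] qd 0.012 t 26.05 w 0.0852
```

Request:
{"name": "drive_tool", "arguments": {"commands": [{"linear":[-0.001,0.001,0.012],"dr":[0,-0.2,0],"jaw":0},{"linear":[0,0,0.012],"dr":[0,0,0],"jaw":0},{"linear":[0,0,0],"dr":[0,0,0],"jaw":0}]}}

```text
clock: 26.42
tcp_pos: [0.4529, 0.2097, 0.0778]
orientation: [-3.137, 0.002, -0.005]
contact_force: [-0.7, -0.2, 0.6]
grip_width: 0.0853
```

```bash
python3 d.py .4517 .209 .077
```

```text
lin [-0.0012  0.0007  0.0008] dr [-0.26 -0.17 -0.06] qd 0.014 t 26.43 w 0.0853
```

Request:
{"name": "drive_tool", "arguments": {"commands": [{"linear":[-0.001,0,0],"dr":[0,-0.2,0],"jaw":0.4},{"linear":[0,0,0],"dr":[0,0,0],"jaw":1},{"linear":[0,0,0],"dr":[0,0,0],"jaw":1},{"linear":[0,0,0],"dr":[0,0,0],"jaw":1}], "force": 50}}

```text
clock: 26.92
tcp_pos: [0.4526, 0.21, 0.0788]
orientation: [-3.136, 0.002, -0.002]
contact_force: [-0.1, 0.2, -0.7]
grip_width: 0.0326
```

```bash
python3 d.py .4517 .209 .077;python3 g.py c1
python3 - <<'E'
import cv2
a=cv2.imread("pics/scene_c1.png")[70:220,260:440];cv2.imwrite("pics/z12.png",cv2.resize(a,None,fx=3.5,fy=3.5,interpolation=cv2.INTER_CUBIC))
E
```

```text
lin [-0.0009  0.001   0.0018] dr [-0.29 -0.06 -0.07] qd 0.003 t 26.93 w 0.0326
27.025 [0.4525 0.21   0.0788] [-3.1365e+00  1.7000e-03 -1.4000e-03] [ 0.4 -0.2  1. ] 0.0324
```

View pics/z12.png

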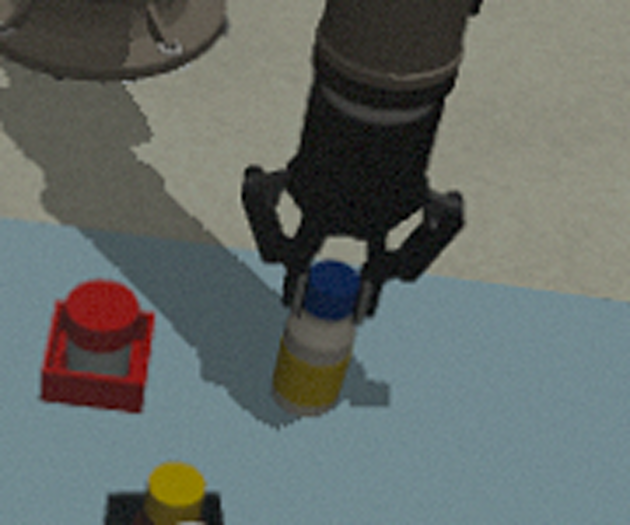

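The pads hold the blue cap (about (354,152)), opening 33 mm. I lift and carry it to the far blue bay.

Request:
{"name": "drive_tool", "arguments": {"commands": [{"linear":[0,0,-0.015],"dr":[0,0,0],"jaw":1},{"linear":[0,0,-0.035],"dr":[0,0,0],"jaw":1},{"linear":[0,0,-0.045],"dr":[0,0,0],"jaw":1},{"linear":[0,0,-0.035],"dr":[0,0,0],"jaw":1},{"linear":[0.005,0.01,-0.015],"dr":[0,0,0],"jaw":1},{"linear":[0.02,0.03,0],"dr":[0,0,0],"jaw":1},{"linear":[0.028,0.042,0],"dr":[0,0,0],"jaw":1},{"linear":[0.028,0.042,0],"dr":[0,0,0],"jaw":1}]}}

```text
clock: 28.02
tcp_pos: [0.5333, 0.0842, 0.2311]
orientation: [-3.135, -0.014, -0.001]
contact_force: [0.6, 1.0, -1.2]
grip_width: 0.0326
```

```bash
python3 d.py .683 -.134 .22 -2
```

```text
lin [0.1477 0.2196 0.0098] dr [-0.36 -0.04  2.5 ] qd 0.774 t 28.02 w 0.0326
```

Request:
{"name": "drive_tool", "arguments": {"commands": [{"linear":[0.028,0.042,0],"dr":[0,0,0.5],"jaw":1},{"linear":[0.028,0.042,0],"dr":[0,0,0.5],"jaw":1},{"linear":[0.028,0.042,0],"dr":[0,0,0],"jaw":1},{"linear":[0.025,0.038,0],"dr":[0,0,0],"jaw":1},{"linear":[0.015,0.02,0],"dr":[0,0,0],"jaw":1},{"linear":[0,0,0.01],"dr":[0,0,0],"jaw":1},{"linear":[0,0,0],"dr":[0,0,0],"jaw":1}]}}

```text
clock: 28.9
tcp_pos: [0.6561, -0.1178, 0.2135]
orientation: [-3.138, 0.029, 0.016]
contact_force: [0.7, 0.5, -1.8]
grip_width: 0.0328
```

```bash
python3 d.py .683 -.134 .14 -2
```

```text
lin [0.0279 0.0159 0.0732] dr [-0.17  0.57  0.93] qd 0.023 t 28.9 w 0.0328
```

Request:
{"name": "drive_tool", "arguments": {"commands": [{"linear":[0.025,0.015,0.005],"dr":[-0.2,0.6,1],"jaw":1},{"linear":[0,0,0.025],"dr":[0,0,0],"jaw":1},{"linear":[0,0,0.025],"dr":[0,0,0],"jaw":1},{"linear":[0,0,0.008],"dr":[0,0,0],"jaw":1},{"linear":[0,0,0],"dr":[0,0,0],"jaw":1}]}}

```text
clock: 29.52
tcp_pos: [0.6791, -0.1264, 0.1494]
orientation: [-3.139, 0.044, 0.002]
contact_force: [-0.6, -0.4, -1.0]
grip_width: 0.0331
```

```bash
python3 d.py .683 -.134 .11 -2
```

```text
lin [0.0042 0.0076 0.0394] dr [-0.14  0.06  0.4 ] qd 0.009 t 29.52 w 0.0331
```

Request:
{"name": "drive_tool", "arguments": {"commands": [{"linear":[0.003,0.008,0.005],"dr":[0,0,0.4],"jaw":1},{"linear":[0,0,0.015],"dr":[0,0,0],"jaw":1},{"linear":[0,0,0.012],"dr":[0,0,0],"jaw":1},{"linear":[0,0,0],"dr":[0,0,0],"jaw":1}]}}

```text
clock: 30.02
tcp_pos: [0.683, -0.1349, 0.1173]
orientation: [-3.139, 0.055, -0.003]
contact_force: [-1.2, -0.4, -1.3]
grip_width: 0.0323
```

```bash
python3 d.py .683 -.134 .083 -2;python3 g.py c2
python3 - <<'E'
import cv2
from h import *
print(proj("scene",(.682,-.1347,.035)))
a=cv2.imread("pics/scene_c2.png")[120:270,110:280];cv2.imwrite("pics/z13.png",cv2.resize(a,None,fx=4,fy=4,interpolation=cv2.INTER_CUBIC))
E
```

```text
lin [-0.     -0.0009  0.0343] dr [-0.12 -0.11 -0.02] qd 0.008 t 30.02 w 0.0323
30.125 [ 0.6837 -0.1349  0.1185] [-3.1392  0.055  -0.0058] [ 0.2  0.1 -1.2] 0.033
[177.31260292 226.45113404]
```

View pics/z13.png

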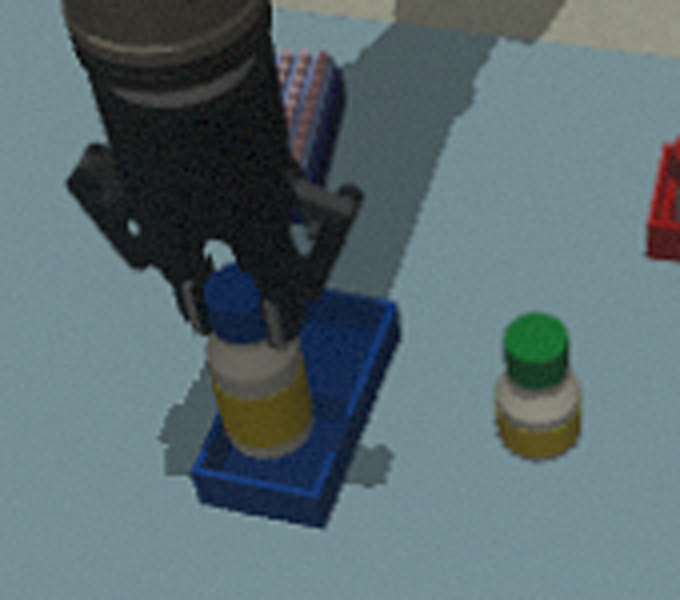

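white_tall hangs over the far blue bay, underside at about (178,229), as expected. I set it down.

Request:
{"name": "drive_tool", "arguments": {"commands": [{"linear":[0,0,0.01],"dr":[0,0,0],"jaw":1},{"linear":[0,0,0.015],"dr":[0,0,0],"jaw":1},{"linear":[0,0,0.005],"dr":[0,0,0],"jaw":1},{"linear":[0,0,0],"dr":[0,0,0],"jaw":1}]}}

```text
clock: 30.62
tcp_pos: [0.684, -0.1346, 0.0867]
orientation: [-3.139, 0.055, -0.007]
contact_force: [0.4, 0.0, -1.2]
grip_width: 0.0329
```

```bash
python3 d.py .683 -.134 .083 -2
```

```text
lin [-0.0011 -0.0005  0.0037] dr [-0.12 -0.24  0.01] qd 0.004 t 30.62 w 0.0329
```

Request:
{"name": "drive_tool", "arguments": {"commands": [{"linear":[-0.001,0,0.003],"dr":[0,-0.2,0],"jaw":1},{"linear":[0,0,0.002],"dr":[0,0,0],"jaw":1},{"linear":[0,0,0],"dr":[0,0,0],"jaw":1}]}}

```text
clock: 31.0
tcp_pos: [0.6843, -0.1347, 0.0833]
orientation: [-3.139, 0.055, -0.005]
contact_force: [0.1, 0.2, -0.6]
grip_width: 0.0329
```

Request:
{"name": "drive_tool", "arguments": {"commands": [{"linear":[-0.001,0,0.002],"dr":[0,0,0],"jaw":1},{"linear":[0,0,0],"dr":[0,0,0],"jaw":1}]}}

```text
clock: 31.25
tcp_pos: [0.6849, -0.1348, 0.0831]
orientation: [-3.14, 0.055, -0.011]
contact_force: [-0.6, -0.2, -0.9]
grip_width: 0.0327
```

Request:
{"name": "drive_tool", "arguments": {"commands": [{"linear":[0,0,0],"dr":[0,0,0],"jaw":0.4},{"linear":[0,0,0],"dr":[0,0,0],"jaw":0},{"linear":[0,0,0],"dr":[0,0,0],"jaw":0},{"linear":[0,0,-0.02],"dr":[0,0,0],"jaw":0},{"linear":[0,0,-0.04],"dr":[0,0,0],"jaw":0},{"linear":[0,0,-0.04],"dr":[0,0,0],"jaw":0},{"linear":[0,0,-0.02],"dr":[0,0,0],"jaw":0}]}}

```text
clock: 32.12
tcp_pos: [0.6833, -0.1349, 0.2085]
orientation: [-3.139, 0.055, -0.008]
contact_force: [-0.3, -0.1, -0.6]
grip_width: 0.0855
```

```bash
python3 d.py .630 -.004 .18;python3 g.py c3
python3 - <<'E'
import cv2
a=cv2.imread("pics/scene_c3.png")[120:270,110:280];cv2.imwrite("pics/z14.png",cv2.resize(a,None,fx=4,fy=4,interpolation=cv2.INTER_CUBIC))
E
```

```text
lin [-0.0579 -0.1289  0.0284] dr [-0.1  -0.29 -2.  ] qd 0.307 t 32.12 w 0.0855
32.225 [ 0.6842 -0.135   0.2092] [-3.1397  0.0549 -0.0122] [ 0.7 -0.8 -0.3] 0.0852
```

View pics/z14.png

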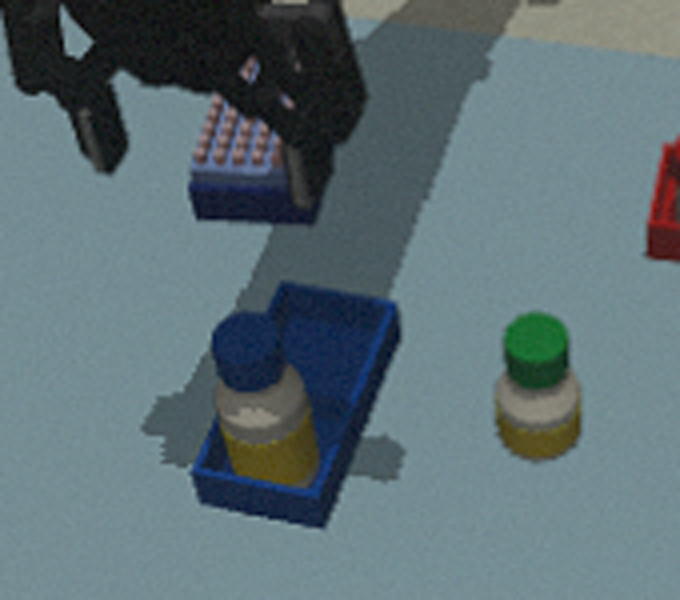

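white_tall stands in the far blue bay, cap at about (172,207). Last is white_short at (0.630, -0.004).

Request:
{"name": "drive_tool", "arguments": {"commands": [{"linear":[-0.014,-0.03,0],"dr":[0,0,0],"jaw":0},{"linear":[-0.02,-0.045,0],"dr":[0,0,0],"jaw":0},{"linear":[-0.016,-0.038,0],"dr":[0,0,0],"jaw":0},{"linear":[-0.003,-0.008,0.02],"dr":[0,0,0],"jaw":0},{"linear":[0,0,0.02],"dr":[0,0,0],"jaw":0},{"linear":[0,0,0],"dr":[0,0,0],"jaw":0}]}}

```text
clock: 32.98
tcp_pos: [0.6329, -0.0084, 0.1685]
orientation: [-3.14, 0.055, -0.012]
contact_force: [-0.2, -0.8, 0.4]
grip_width: 0.0857
```

```bash
python3 d.py .630 -.004 .047 -2
```

```text
lin [-0.004  -0.0041  0.1215] dr [-0.08 -0.43 -0.01] qd 0.022 t 32.98 w 0.0857
```

Request:
{"name": "drive_tool", "arguments": {"commands": [{"linear":[-0.003,-0.004,0.015],"dr":[0,-0.4,0],"jaw":0},{"linear":[0,0,0.035],"dr":[0,0,0],"jaw":0},{"linear":[0,0,0.03],"dr":[0,0,0],"jaw":0},{"linear":[0,0,0.01],"dr":[0,0,0],"jaw":0},{"linear":[0,0,0],"dr":[0,0,0],"jaw":0}]}}

```text
clock: 33.6
tcp_pos: [0.6316, -0.0046, 0.0771]
orientation: [-3.14, 0.058, -0.005]
contact_force: [-0.2, 0.4, -0.2]
grip_width: 0.0854
```

```bash
python3 d.py .630 -.004 .047 -2
```

```text
lin [-0.0017 -0.0004  0.0301] dr [-0.09 -0.16 -0.13] qd 0.008 t 33.6 w 0.0854
```

Request:
{"name": "drive_tool", "arguments": {"commands": [{"linear":[-0.001,-0.001,0.015],"dr":[0,-0.2,0],"jaw":0},{"linear":[0,0,0.014],"dr":[0,0,0],"jaw":0},{"linear":[0,0,0.002],"dr":[0,0,0],"jaw":0},{"linear":[-0.001,0,0],"dr":[0,0,0],"jaw":0.2}]}}

```text
clock: 34.1
tcp_pos: [0.6313, -0.0033, 0.0463]
orientation: [-3.139, 0.059, -0.005]
contact_force: [-0.7, -0.4, -0.3]
grip_width: 0.0695
```

```bash
python3 d.py .630 -.004 .047 -2
```

```text
lin [-0.0013  0.0008 -0.0007] dr [-0.11 -0.16 -0.14] qd 0.025 t 34.1 w 0.0695
```

Request:
{"name": "drive_tool", "arguments": {"commands": [{"linear":[0,0,0],"dr":[0,0,0],"jaw":0.45},{"linear":[0,0,0],"dr":[0,0,0],"jaw":1},{"linear":[0,0,0],"dr":[0,0,0],"jaw":1},{"linear":[0,0,0],"dr":[0,0,0],"jaw":1}], "force": 50}}

```text
clock: 34.6
tcp_pos: [0.6317, -0.0034, 0.0472]
orientation: [-3.139, 0.059, -0.006]
contact_force: [0.7, -0.6, -1.0]
grip_width: 0.0327
```

```bash
python3 d.py .630 -.004 .047 -2;python3 g.py e1
python3 - <<'E'
import cv2
a=cv2.imread("pics/scene_e1.png")[120:270,170:340];cv2.imwrite("pics/z15.png",cv2.resize(a,None,fx=4,fy=4,interpolation=cv2.INTER_CUBIC))
E
```

```text
lin [-0.0017  0.0007  0.0002] dr [-0.11 -0.23 -0.15] qd 0.002 t 34.6 w 0.0327
34.7 [ 0.6317 -0.0034  0.0471] [-3.1392  0.0589 -0.0063] [ 0.  -0.5 -1.8] 0.0324
```

View pics/z15.png

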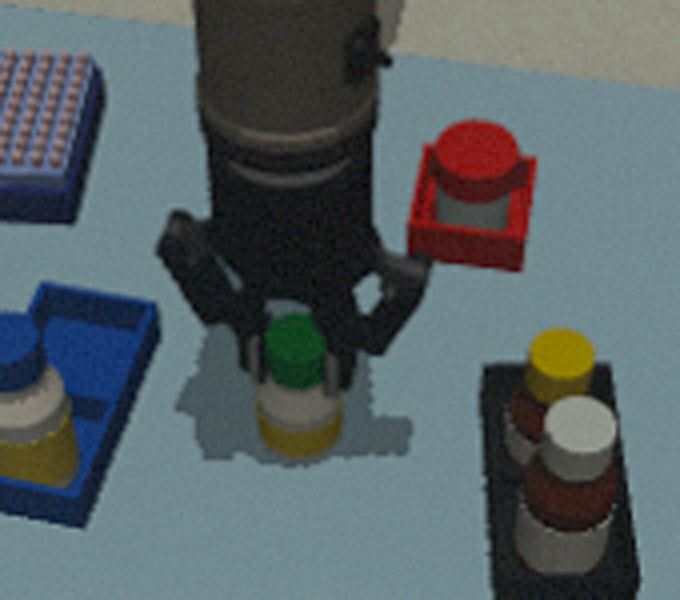

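The pads hold the green cap at about (244,207). I lift and carry it to the near blue bay.

Request:
{"name": "drive_tool", "arguments": {"commands": [{"linear":[0,0,-0.015],"dr":[0,0,0],"jaw":1},{"linear":[0,0,-0.035],"dr":[0,0,0],"jaw":1},{"linear":[0,0,-0.045],"dr":[0,0,0],"jaw":1},{"linear":[0,0,-0.035],"dr":[0,0,0],"jaw":1},{"linear":[-0.003,0.01,-0.005],"dr":[0,0,0],"jaw":1},{"linear":[-0.003,0.03,0],"dr":[0,0,0],"jaw":1},{"linear":[-0.003,0.035,0],"dr":[0,0,0],"jaw":1},{"linear":[-0.003,0.03,0],"dr":[0,0,0],"jaw":1}]}}

```text
clock: 35.7
tcp_pos: [0.6134, -0.1089, 0.1883]
orientation: [-3.138, 0.05, -0.005]
contact_force: [-0.1, -0.3, -1.0]
grip_width: 0.0328
```

```bash
python3 d.py .617 -.1325 .18 -2
```

```text
lin [0.0043 0.0235 0.0082] dr [-0.17 -0.19  0.17] qd 0.427 t 35.7 w 0.0328
```

Request:
{"name": "drive_tool", "arguments": {"commands": [{"linear":[0.003,0.018,0],"dr":[0,0,0],"jaw":1},{"linear":[0,0,0.005],"dr":[0,0,0],"jaw":1},{"linear":[0,0,0],"dr":[0,0,0],"jaw":1}]}}

```text
clock: 36.08
tcp_pos: [0.6141, -0.1299, 0.1811]
orientation: [-3.138, 0.057, 0.0]
contact_force: [0.0, -0.5, -0.1]
grip_width: 0.0332
```

```bash
python3 d.py .617 -.1325 .1 -2
```

```text
lin [0.003  0.0027 0.081 ] dr [-0.16  0.   -0.06] qd 0.01 t 36.08 w 0.0332
```

Request:
{"name": "drive_tool", "arguments": {"commands": [{"linear":[0.002,0.003,0.01],"dr":[0,0,0],"jaw":1},{"linear":[0,0,0.03],"dr":[0,0,0],"jaw":1},{"linear":[0,0,0.03],"dr":[0,0,0],"jaw":1},{"linear":[0,0,0.01],"dr":[0,0,0],"jaw":1},{"linear":[0,0,0],"dr":[0,0,0],"jaw":1}]}}

```text
clock: 36.7
tcp_pos: [0.6177, -0.127, 0.0976]
orientation: [-3.136, 0.044, -0.001]
contact_force: [-0.2, 0.3, -1.1]
grip_width: 0.0325
```

```bash
python3 d.py .617 -.1325 .0512 -2;python3 g.py e2
python3 - <<'E'
import cv2
a=cv2.imread("pics/scene_e2.png")[110:260,120:290];cv2.imwrite("pics/z16.png",cv2.resize(a,None,fx=4,fy=4,interpolation=cv2.INTER_CUBIC))
E
```

```text
lin [-0.0006  0.0058  0.0464] dr [-0.3  -0.04  0.4 ] qd 0.004 t 36.7 w 0.0325
36.8 [ 0.6184 -0.1273  0.0988] [-3.1363  0.0444 -0.0044] [ 1.1 -0.1 -1.6] 0.0329
```

View pics/z16.png

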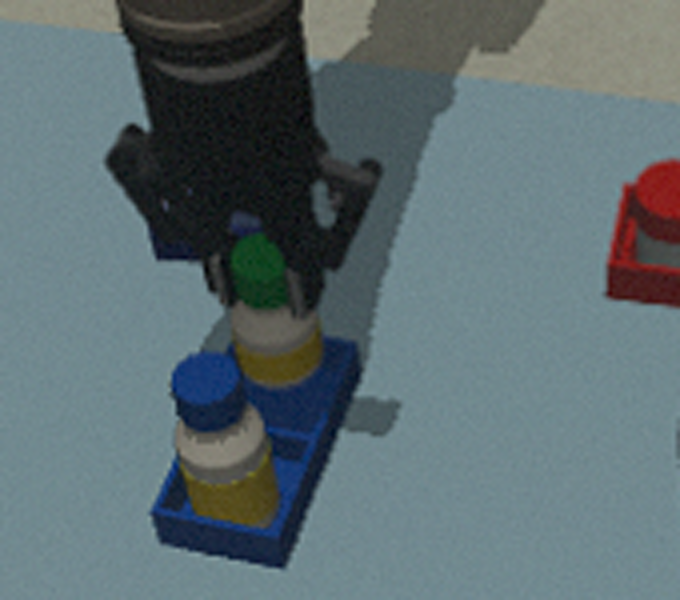

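white_short hangs over the near bay at about (189,205), but y is 5.5 mm off target. I correct that while still above the wall, then lower.

Request:
{"name": "drive_tool", "arguments": {"commands": [{"linear":[-0.001,0.005,0],"dr":[-0.2,0,0.4],"jaw":1},{"linear":[0,0,0.015],"dr":[0,0,0],"jaw":1},{"linear":[0,0,0.02],"dr":[0,0,0],"jaw":1},{"linear":[0,0,0.005],"dr":[0,0,0],"jaw":1},{"linear":[0,0,0],"dr":[0,0,0],"jaw":1}]}}

```text
clock: 37.42
tcp_pos: [0.6184, -0.133, 0.0576]
orientation: [-3.14, 0.057, -0.009]
contact_force: [0.1, 0.0, -1.4]
grip_width: 0.0326
```

```bash
python3 d.py .617 -.1325 .0512 -2
```

```text
lin [-0.0014 -0.0005  0.0064] dr [-0.05 -0.32 -0.09] qd 0.008 t 37.42 w 0.0326
```

Request:
{"name": "drive_tool", "arguments": {"commands": [{"linear":[-0.001,0,0.004],"dr":[0,-0.3,0],"jaw":1},{"linear":[0,0,0.003],"dr":[0,0,0],"jaw":1},{"linear":[-0.001,0,0.002],"dr":[0,0,0],"jaw":1},{"linear":[0,0,0],"dr":[0,0,0],"jaw":1}]}}

```text
clock: 37.92
tcp_pos: [0.6187, -0.1331, 0.0517]
orientation: [-3.141, 0.057, -0.007]
contact_force: [-0.2, -0.1, -1.2]
grip_width: 0.0327
```

Request:
{"name": "drive_tool", "arguments": {"commands": [{"linear":[-0.001,0,0.002],"dr":[0,0,0],"jaw":1},{"linear":[0,0,0],"dr":[0,0,0],"jaw":1}]}}

```text
clock: 38.17
tcp_pos: [0.6192, -0.1332, 0.0512]
orientation: [3.141, -0.058, 0.012]
contact_force: [-0.4, 0.6, -1.0]
grip_width: 0.033
```

At z = 0.0512 it is on the floor. I release it and go up.

Request:
{"name": "drive_tool", "arguments": {"commands": [{"linear":[0,0,0],"dr":[0,0,0],"jaw":0.4},{"linear":[0,0,0],"dr":[0,0,0],"jaw":0},{"linear":[0,0,0],"dr":[0,0,0],"jaw":0},{"linear":[0,0,-0.02],"dr":[0,0,0],"jaw":0},{"linear":[0,0,-0.04],"dr":[0,0,0],"jaw":0},{"linear":[0,0,-0.05],"dr":[0,0,0],"jaw":0},{"linear":[0,0,-0.05],"dr":[0,0,0],"jaw":0},{"linear":[0,0,-0.05],"dr":[0,0,0],"jaw":0}]}}

```text
clock: 39.17
tcp_pos: [0.6153, -0.1328, 0.2679]
orientation: [-3.14, 0.057, -0.003]
contact_force: [1.0, 0.5, -0.3]
grip_width: 0.0856
```

Request:
{"name": "drive_tool", "arguments": {"commands": [{"linear":[-0.02,0.03,-0.02],"dr":[0,0,0],"jaw":0},{"linear":[-0.03,0.05,0],"dr":[0,0,0],"jaw":0},{"linear":[-0.03,0.05,0],"dr":[0,0,0],"jaw":0},{"linear":[-0.03,0.05,0],"dr":[0,0,0],"jaw":0},{"linear":[-0.03,0.05,0],"dr":[0,0,0],"jaw":0},{"linear":[-0.03,0.05,0],"dr":[0,0,0],"jaw":0},{"linear":[-0.02,0.03,0],"dr":[0,0,0],"jaw":0},{"linear":[0,0,0],"dr":[0,0,0],"jaw":0}]}}

```text
clock: 40.17
tcp_pos: [0.4116, -0.4445, 0.3056]
orientation: [3.134, -0.051, 0.041]
contact_force: [0.6, -0.7, 0.6]
grip_width: 0.0851
```

```bash
python3 g.py f1
cat > v.py <<'E'
from h import *
ims={n:cv2.cvtColor(cv2.imread(f"pics/{n}_f1.png"),cv2.COLOR_BGR2RGB) for n in("scene","top")}
caps=dict(amber_short=((20,150,60),(35,255,255),(.618,.132,.072),12,(.650,.138,11.2)),white_tall=((100,140,20),(120,255,255),(.683,-.135,.102),8,(.6495,-.1335,-2)),
 white_short=((55,120,30),(80,255,255),(.617,-.132,.072),12,(.6495,-.1335,-2)),pot=((0,150,20),(8,255,255),(.459,.066,.055),11,(.459,.066,1.2)))
for k,(lo,hi,X,R,T) in caps.items():
    for n in("scene","top"):
        m,a=blob(rng(hsv(ims[n]),lo,hi),proj(n,X),R);c,hl=hullc(m);p=onz(n,c,X[2])
        w=np.radians(T[2]);d=p[:2]-T[:2];print(k,n,c.round(1),np.ptp(hl,axis=0),p.round(4),'tray',np.round([d@[np.cos(w),np.sin(w)],d@[-np.sin(w),np.cos(w)]],4))
print(proj("top",(.682,.144,.11)),proj("scene",(.682,.144,.102)))
for n in ims:
    a=ims[n][:,:,::-1]; a=a[110:290,100:440] if n=="scene" else a[90:260,110:410]
    cv2.imwrite(f"pics/f_{n}.png",cv2.resize(a,None,fx=2.3,fy=2.3,interpolation=cv2.INTER_CUBIC))
E
python3 v.py
```

```text
40.275 [ 0.4147 -0.4414  0.3054] [ 3.1354 -0.0426  0.0431] [-0.3 -0.5 -0.1] 0.0853
amber_short scene [309.8 210.8] [14. 18.] [0.616  0.1319 0.072 ] tray [-0.0346  0.0006]
amber_short top [206.3 155.5] [11. 11.] [0.6187 0.131  0.072 ] tray [-0.032  -0.0007]
white_tall scene [171. 206.] [16. 16.] [ 0.6818 -0.1374  0.102 ] tray [ 0.0324 -0.0028]
white_tall top [305.5 130.9] [12. 12.] [ 0.6858 -0.1378  0.102 ] tray [ 0.0364 -0.003 ]
white_short scene [185.1 192.4] [16. 17.] [ 0.6179 -0.1329  0.072 ] tray [-0.0316 -0.0005]
white_short top [303.3 157.5] [11. 11.] [ 0.6183 -0.1354  0.072 ] tray [-0.0311 -0.003 ]
pot scene [289.  158.7] [21. 19.] [0.4563 0.0675 0.055 ] tray [-0.0026  0.0016]
pot top [228.3 213.9] [20. 22.] [0.46   0.0675 0.055 ] tray [0.001  0.0015]
[200.52691383 129.7959517 ] [313.98847801 228.86758625]
```

View pics/f_scene.png

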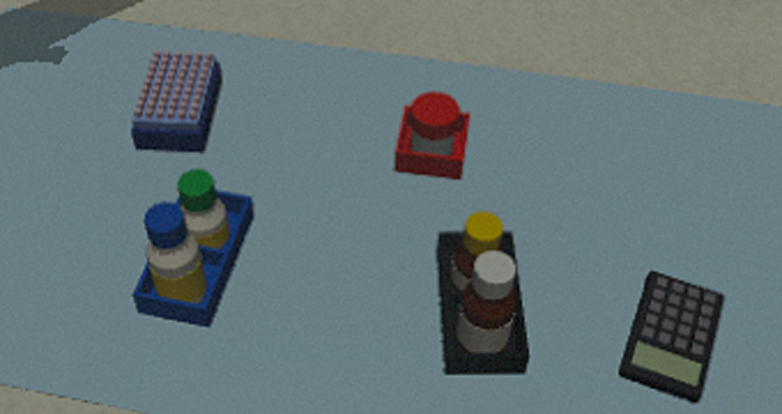

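View pics/f_top.png

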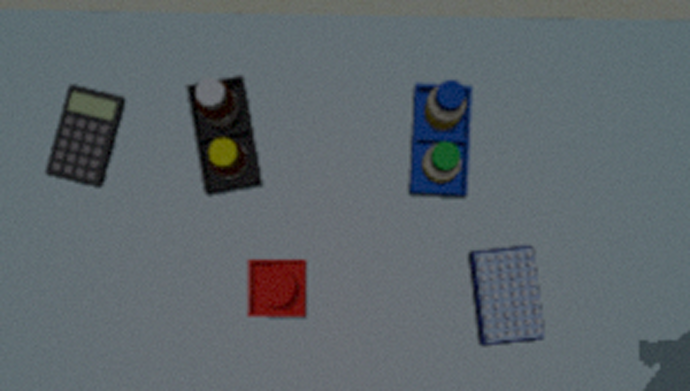

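All five stand upright in their bays and the rack and calculator look unmoved. The pot mask merged with the red tray, though, so I check the pot, amber_tall's cap and the bystanders separately.

Run:
```python
from h import *
for n,X in(("scene",(.459,.066,.051)),("top",(.459,.066,.051))):
    print(n,proj(n,(.459,.066,.055)),proj(n,(.459,.066,.015)))
a=cv2.imread("pics/scene_f1.png")[140:200,255:325];b=cv2.imread("pics/top_f1.png")[190:240,200:260]
a=cv2.resize(a,(560,480),interpolation=cv2.INTER_NEAREST);b=cv2.resize(b,(576,480),interpolation=cv2.INTER_NEAREST)
cv2.imwrite("pics/q1.png",cv2.convertScaleAbs(a,alpha=1.7));cv2.imwrite("pics/q2.png",cv2.convertScaleAbs(b,alpha=2.2))
for n,lo,P in(("scene",None,[(175,153),(392,255)]),("top",None,[(331,218),(147,149)])):
    A=cv2.imread(f"pics/{n}0.png");B=cv2.imread(f"pics/{n}_f1.png")
    for u,v in P:
        p=A[v-30:v+30,u-30:u+30].astype(np.float32).mean(2);q=B[v-30:v+30,u-30:u+30].astype(np.float32).mean(2)
        print(n,(u,v),cv2.phaseCorrelate(p,q,cv2.createHanningWindow((60,60),cv2.CV_32F)))
```

```text
scene [288.23076322 159.41041527] [287.23350449 171.30276403]
top [228.86567772 214.3297939 ] [229.85393645 214.75045464]
scene (175, 153) ((0.03227891742096389, -0.02673911267792306), 0.8855101617177328)
scene (392, 255) ((0.0810845447935904, 0.05893077888146436), 0.9925382159815894)
top (331, 218) ((0.027173265849260275, -0.04620967556997968), 1.0264499643113878)
top (147, 149) ((-0.08223252650997992, 0.18731930789001794), 1.0021005286110771)
```

View pics/q1.png

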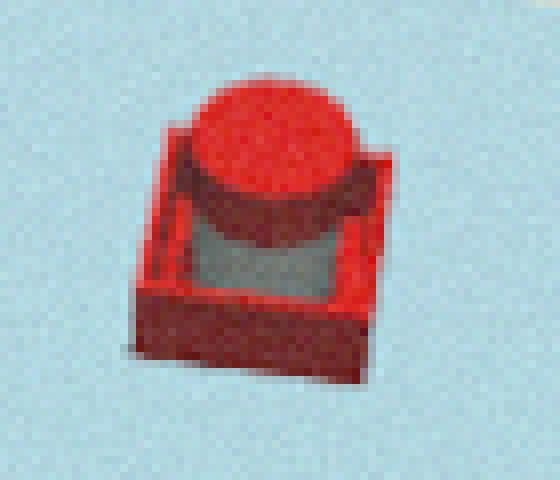

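View pics/q2.png

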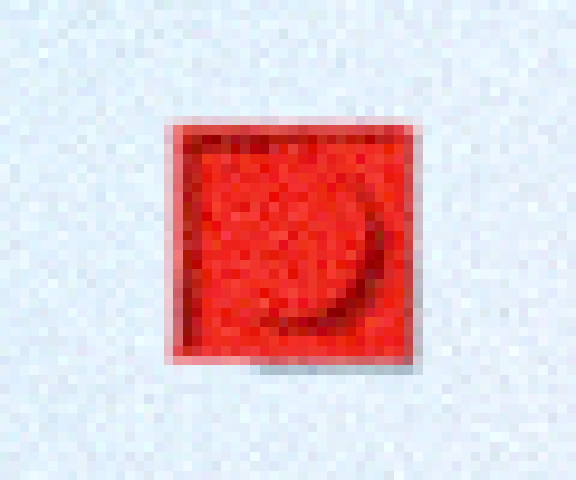

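The pot lid centre reads about (229,213.5) in the top view and (289,160) in the scene view. With the pot exactly centred it would be (228.9,214.3) and (288.2,159.4), so it is within about 3 mm of its bay centre. The rack and calculator have shifted less than 0.2 px, and the gripper is clear. I hand in.

```bash
python3 -c "
from bench import job
print(job.hand_in())"
```

```text
the job is handed in; nothing more can be done
None
```

The bench is cleared and the job is handed in, at about 40 s on the robot's clock against the 117 s limit. All five pieces were gripped by their caps or lid and set down upright. The brown bottles are in the black tray, the white ones in the blue tray (tall far, short near), and the pot is in the red tray.

- **Positions:** my last pictures put amber_short, white_tall and white_short within about 3.5 mm of their bay centres. I checked amber_tall's cap and the pot's lid by eye, and they are within about 5 mm and 3 mm. The limit is 12 mm.
- **Bystanders:** the tip rack and the calculator shifted less than 0.2 px between the first and last pictures, and the gripper ended clear of everything.
- **What disagreed:** the two cameras differ by up to about 4 mm in x. The colour masks failed on amber_tall's white cap at the start and on the pot against the red tray at the end, so I read those spots by eye.
- **Mended on the way:** amber_short crept about 5 mm while it was being pressed onto the floor of its bay. I lifted it slightly, put it back and then released it.
- **Less certain:** for the two white bottles the force reading showed no clear contact when I set them down. I judged floor contact from height, within 0.5 mm of what was expected, and the pictures afterwards show both standing.

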